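Change the capper over to the large-jar star wheel

ROBOT

A 6-joint arm with a two-finger parallel gripper is mounted at the origin on the work surface. World frame = base frame: x ahead of the robot, y to its left, z up, the work surface at z = 0. Lengths are in m, angles in rad, forces in N, time in s.
With the tool pointing down it reaches from about 0.35 to 0.975 m from the base axis. Payload 4.9 kg.
Tool frame: the origin (TCP) lies at the very end of the fingers, on their centre line; the grasp point (between the pads) lies 19 mm behind it; x points along the fingers, y is the direction in which the jaws open and shut, and the axes are right-handed (so a half turn about x gives the same grasp; the last joint's range is limited). The gripper opens to 85 mm and grips with 20 to 120 N. Pads are 22 mm wide; open, the fingers measure 114 mm over their backs; the gripper's body (76 mm by 85 mm) begins 54 mm behind the grasp point. The pads swing forward as they close: fully open they stand 13 mm farther back than shut.
Start: joints at [-1.445, 0.053, 1.613, -0, 1.476, -0.119], TCP at [0.151, -0.606, 0.211] pointing down, gripper open.
Joint ranges: [-3.01, 3.01], [-1.01, 2.22], [0.06, 2.58], [-1.02, 4.17], [0.09, 2.62], [-3.14, 3.14]. Speed limits (rad/s): [2.57, 2.57, 3.14, 3.14, 3.14, 3.14].

INTERFACE

Orientations are given as a unit quaternion [w, x, y, z].
In Python, from plant import manip gives the robot as it stands.
- The arm moves only by the tool play_rows, never from a script. Its argument "plan" is a list of rows, each a list of 5 numbers: the shift along the tool's x, y, z in mm, then the turn about the tool's x in rad, then the closure, from -1 (fully open) to 1 (shut). A call has 1 to 8 rows; each row is the pose to reach, as a shift and turn from the pose commanded when the call began, along the tool's axes at that moment; what a row does not reach only later rows make up. A row lasts 1/8 s, in which the tool goes at most 62.5 mm and 10.7 degrees, less where a joint would pass 70% of its speed; a pose out of reach is approached as far as the arm can. A call with a gripper value outside its range is refused whole. The fingers move at their own pace and stop on an object; the grip force is fixed at half the most. Time passes only in rows, so rows that repeat a pose let the fingers close. It gives the time, the measured TCP pose, the force and the opening at its end, in the units of the state.
- manip.state(): the state, without advancing time (a new reading comes with each control period).
- manip.grab_frame(name): name is "side" or "top"; returns a dict with "img" (384x512x3 uint8, red, green, blue), "range_z" (384x512 float32, m along the optical axis (not along the pixel's ray), 0 where there is no reading), "fx", "fy", "cx", "cy" (pixels), "k1" (the pictures are not rectified: a ray, as slopes to the right and down, at radius r is drawn at 1 + k1 r^2 times it, then the intrinsics apply), "origin" and "rotation" of the camera in the world. Camera axes: x right, y up, looking along -z (the intrinsics and any distortion apply to the point x, -y, -z); pixel columns grow to the right and rows downward; lengths in m; the calibration is good to about 2 mm. A picture is of the moment at which its call begins.
- manip.job_done(): hands the job in, once; it reports no verdict.
The state is a dict: "time": time; "joint_pos": joint angles; "joint_vel": joint speeds; "joint_efforts": joint torques, N m; "tool_pos": TCP position; "tool_rot": TCP orientation; "contact_force": force on the tool from outside, world axes, zero at the start; "ft_torque": the same for the moment, N m; "gripper_width": opening from 0.0 (shut) to 1.0 (fully open).
Only numpy, scipy, OpenCV 4.12 (cv2) and the standard library are available. Lean on these libraries where they do the work, as an engineer would, in place of code of your own. Each camera call takes 0.05 s, during which the arm holds its last target. There are 200 camera calls.

TASK

Set the capper up for the large jars: take the five-pocket star wheel out of the drain rack, lean it over and lay it flat on the counter, boss up, without letting it drop or topple from upright. Then take it again by its boss and slide it onto the capper's splined drive hub, turned so that its one wide groove meets the one wide spline, until it sits fully home on the flange, and let go. Leave the seven-pocket wheel standing in the rack and do not push the jars and the bottle about.

Things in the scene. Friction and masses are not known exactly. Their poses are not given: they have to be found in the camera images.
- wheel_center (a point): five-pocket star wheel, loose, grey plastic, 0.36 kg: disc 170 mm across, 15 mm thick, five jar pockets 72 mm wide and 21 mm deep in its rim; round boss 60 mm across stands 35 mm up from one face (50 mm over all). Point: on the axis, half-way up, 25 mm from the flat face (disc's mid plane 17.5 mm from it). z: out of the boss; x: to the wide groove in the bore, middle of a pocket
- wheel_web (a point): point of that wheel on its rim, mid-thickness of the disc, on the 46 mm wide web opposite the wide groove, 85 mm from the axis. At the start the wheel stands on edge in the rack on two other webs, its axis 80 mm above their feet; this web is on top, x down, z level (it may lean 2 degrees) and roughly away from the robot. The disc is plain from this rim inwards to the boss (55 mm)
- wheel_groove (a point): point of that wheel at the top of the boss in the wide groove (23 mm from the axis). The splined bore runs right through boss and disc: lands at radius 20 mm, six grooves to radius 25 mm, every 60 degrees; five are 11 mm wide, this master groove 19 mm
- other_wheel_center (a point): the other star wheel, to be left in the rack: same size, boss, material and axes but seven smaller pockets (48 mm wide). It stands on edge in the other slot in the same way. Point on its axis, 25 mm from the flat face
- rack: steel drain rack, fixed on the counter: plate 230 by 140 mm, 8 mm thick, two slots 90 mm apart at its x = -45 and +45 mm; which wheel is in which slot varies. A slot is 18 mm wide between 8 mm round pins at y = -50 and +50 mm, tops 78 mm above the counter; lift wheels straight up out of it. Origin under the plate, 5 mm from its middle; x: the way the bosses point
- hub_seat (a point): the capper's vertical steel drive hub; point on its axis on top of its flange (84 mm across), where the wheel's flat face must sit, 126 mm above the counter; z up, x to its one wide spline. Core radius 18 mm up to 38 mm above the point, then a taper to a nose 24 mm across at 46 mm. Its gearbox holds it (it turns only above 2 N m); its angle varies
- hub_spline (a point): point on top of the hub's wide master spline, 31 mm above the flange, 20 mm from the axis. Six splines every 60 degrees reach radius 23 mm, full width to 27 mm above the flange, 3 mm narrower to 31 mm; five are 7 mm wide, this one 15 mm. The wheel has 2 mm play each way: it goes on only with its x along the hub's x within about 5 degrees, and then slides freely
- capper: fixed bench capper: base 240 mm square, round plate 300 mm across, top 106 mm above the counter, hub in its middle. A curved white jar guide stands 138 to 148 mm from the hub axis on its +x side, up to 148 mm above the counter; a column with the orange head, 300 mm high, starts 170 mm from the axis on its +y side. Origin on the counter under the hub axis; x away from its control panel
- jar_a: closed honey jar, 72 mm across, 105 mm high, standing on the counter; origin at the middle of its underside, z up; leave alone
- jar_b: closed honey jar, the same size; leave alone
- squeeze: closed honey bottle, 54 mm across, 150 mm high, standing on the counter; origin at the middle of its underside, z up; leave alone
There are look-alikes about, which are no part of the job. Leave any blue or yellow look-alike of the part that bears wheel_center alone.

How it is judged:
On the way:
1. the five-pocket wheel lies flat on the counter, boss up, let go (angle between wheel_center's own z axis and vertical below 0.06 rad and height (world z) of wheel_center below 0.029 m and contact force between wheel and the arm below 0.2 N and contact force between wheel and the fingers below 0.2 N), for 0.2 s.
At the end, for the whole second after the job is handed in: The five-pocket wheel is on the hub: flat face on the flange within 2.5 mm, boss up, centred within 3.5 mm, wide groove on the wide spline, at rest, let go. The seven-pocket wheel stands in the rack within 20 mm of its place; jars and bottle stand within 30 mm of theirs (z of wheel_center in the frame of hub_seat between 0.0225 and 0.0275 m and horizontal distance between wheel_center and hub_seat below 0.0035 m and angle between wheel_center's own z axis and vertical below 0.05 rad and angle between the x axis of wheel_center and the x axis of hub_seat, either way round below 0.15 rad and linear speed of wheel below 0.02 m/s and angle between other_wheel_center's own x axis and vertical above 2.9 rad and distance of other_wheel_center from where it was at the start of the episode below 0.02 m and distance of each of jar_a, jar_b, squeeze from where it was at the start of the episode below 0.03 m and angle between each of jar_a, jar_b, squeeze's own z axis and vertical below 0.6 rad); the robot touches nothing.
It fails at once if the five-pocket wheel is dropped or topples from upright: it falls faster than 1 m/s while the robot does not hold it (linear speed of wheel above 1 m/s and contact force between wheel and the fingers below 0.1 N).
It fails at once if the seven-pocket wheel is pushed more than 25 mm from its place in the rack (distance of other_wheel_center from where it was at the start of the episode above 0.025 m).
It fails at once if a jar or the bottle is pushed more than 30 mm or knocked over (distance of any of jar_a, jar_b, squeeze from where it was at the start of the episode above 0.03 m or angle between any of jar_a, jar_b, squeeze's own z axis and vertical above 0.6 rad).
It also fails if it takes over 72 s, if anything falls off the work surface, if the arm or the gripper's body presses on something with over 40 N, if the wrist force passes 120 N, or if a joint passes its speed limit or range.

## Working session

There is one attempt and no reset: what is moved stays moved. The work goes in short steps, Python scripts to look and compute and a tool call to move; the robot and the scene stay as the last step left them, time stands still between calls to the robot, and variables do not carry over. Pictures are saved under pics/ and viewed, about 8 in all and at most 12, crops included, and the job is handed in when it is done.

Besides the shell and the picture viewer there is one more tool, called after ">>>" by a JSON object that holds its "method" and its "body". play_rows: Moves the arm, as the interface text tells. Its arguments: {"type":"object","properties":{"plan":{"type":"array"}},"required":["plan"]}

```bash
mkdir -p pics; ls
cat > h.py <<'E'
import numpy as np, cv2
from plant import manip
from scipy.spatial.transform import Rotation as R
def save(f,n): cv2.imwrite('pics/'+n,cv2.cvtColor(f['img'],cv2.COLOR_RGB2BGR))
def rot(f):
    r=np.array(f['rotation'],float)
    return R.from_quat(r[[1,2,3,0]]).as_matrix() if r.size==4 else r.reshape(3,3)
def ray(f,u,v):
    u=np.asarray(u,float);v=np.asarray(v,float)
    xd=(u-f['cx'])/f['fx'];yd=(v-f['cy'])/f['fy'];x,y=xd.copy(),yd.copy()
    for _ in range(15):
        s=1+f['k1']*(x*x+y*y);x,y=xd/s,yd/s
    return np.stack([x,-y,-np.ones_like(x)],-1)
def pts(f,u,v):
    z=f['range_z'][np.asarray(v,int),np.asarray(u,int)]
    return (ray(f,u,v)*z[...,None])@rot(f).T+np.array(f['origin'])
def cloud(f):
    v,u=np.mgrid[0:384,0:512]
    return pts(f,u,v)
def plane(f,u,v,z):
    d=ray(f,u,v)@rot(f).T;o=np.array(f['origin'])
    return o+d*((z-o[2])/d[...,2])[...,None]
def proj(f,p):
    c=(np.asarray(p)-f['origin'])@rot(f)
    x=c[...,0]/-c[...,2];y=-c[...,1]/-c[...,2];s=1+f['k1']*(x*x+y*y)
    return np.stack([f['cx']+f['fx']*x*s,f['cy']+f['fy']*y*s],-1)
def tool():
    s=manip.state();q=np.array(s['tool_rot']);return np.array(s['tool_pos']),R.from_quat(q[[1,2,3,0]]).as_matrix()
E
python3 - <<'E'
from h import *
import pickle
np.set_printoptions(precision=4,suppress=True)
for n in('side','top'):
    f=manip.grab_frame(n);save(f,n+'0.png');pickle.dump(f,open(n+'0.pkl','wb'))
    print(n,f['fx'],f['fy'],f['cx'],f['cy'],f['k1'],f['origin'],rot(f))
print(manip.state()); print(tool()[1])
E
```

```text
pics
side 431.51708551855916 431.51708551855916 259.1084086475495 192.17555107638069 -0.06142020216691212 [ 0.423  -1.2045  1.1381] [[ 0.997   0.0466 -0.0624]
 [-0.0776  0.6655 -0.7423]
 [ 0.007   0.7449  0.6671]]
top 393.43720477410994 393.43720477410994 249.16421342691422 187.05837184072223 -0.07600149215143356 [ 0.2514 -0.0977  1.4955] [[ 0.0286  0.9803 -0.1953]
 [-0.9996  0.0276 -0.0081]
 [-0.0026  0.1955  0.9807]]
{'time': 0.1, 'joint_pos': array([-1.445 ,  0.0533,  1.6142,  0.    ,  1.476 , -0.119 ]), 'joint_vel': array([ 0.0014, -0.001 , -0.0051, -0.    , -0.0004, -0.0004]), 'joint_efforts': array([  0.0012, -39.4901, -37.1361,  -0.    ,   0.004 ,   0.    ]), 'tool_pos': array([ 0.1514, -0.6058,  0.2102]), 'tool_rot': array([-0.0857, -0.7018, -0.087 ,  0.7018]), 'contact_force': array([-0.1576,  0.4702,  0.4248]), 'ft_torque': array([-0.0083, -0.0464,  0.018 ]), 'gripper_width': 1.0003927808570352}
[[-0.0002  0.2424 -0.9702]
 [ 0.0018 -0.9702 -0.2424]
 [-1.     -0.0018 -0.0002]]
```

View pics/side0.png

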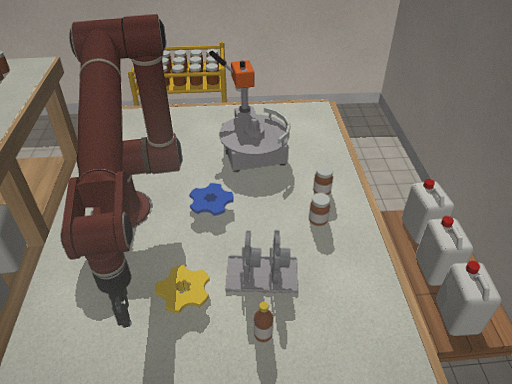

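View pics/top0.png

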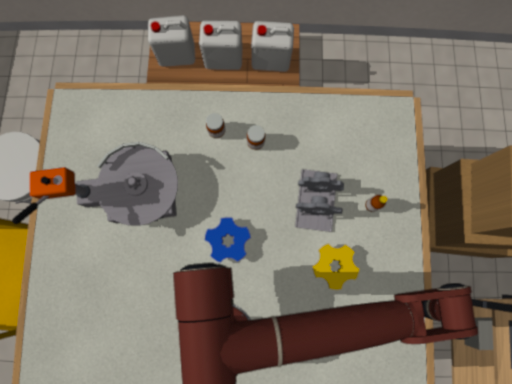

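The side view shows the rack at about (262,275) holding two grey wheels at (248,258) and (279,255), and the capper at (254,135). Blue and yellow look-alikes lie at (211,198) and (183,288). In the top view the rack is at (320,200), the hub at (135,183), and the wheel edges sit near rows 182 and 208. Next I'll measure from the depth data.

Run:
```python
from h import *
import pickle
np.set_printoptions(precision=4,suppress=True)
F={n:pickle.load(open(n+'0.pkl','rb')) for n in('side','top')}
C={n:cloud(F[n]) for n in F}
for n,(u,v) in [('side',(262,285)),('side',(254,140)),('top',(320,195)),('top',(135,183)),('side',(211,198)),('side',(183,288)),('side',(319,205)),('side',(263,320))]: print(n,u,v,C[n][v,u])
S=C['side'];T=C['top']
# rack wheels: points higher than 0.085 near the rack
rc=S[285,262]
for n in C:
    P=C[n];g=F[n]['img'].astype(int);grey=(g.max(2)-g.min(2))<30
    m=(F[n]['range_z']>0)&grey&(P[...,2]>.085)&(P[...,2]<.2)&(abs(P[...,0]-rc[0])<.16)&(abs(P[...,1]-rc[1])<.13)
    k,l,st,ce=cv2.connectedComponentsWithStats(m.astype(np.uint8))
    for i in range(1,k):
        if st[i,4]>60:
            q=P[l==i];print(n,st[i],q.mean(0),q.min(0),q.max(0))
            t=q[q[:,2]>.15];print('  top pts',len(t),t.mean(0) if len(t) else '',t.min(0) if len(t) else '',t.max(0) if len(t) else '')
f=F['side'];cv2.imwrite('pics/rackcrop.png',cv2.resize(cv2.cvtColor(f['img'][215:305,210:320],cv2.COLOR_RGB2BGR),None,fx=5,fy=5,interpolation=cv2.INTER_CUBIC))
f=F['top'];a=cv2.resize(cv2.cvtColor(f['img'][140:230,85:195],cv2.COLOR_RGB2BGR),None,fx=5,fy=5,interpolation=cv2.INTER_CUBIC)
b=cv2.imread('pics/rackcrop.png');cv2.imwrite('pics/both.png',cv2.resize(np.hstack([b,a]),None,fx=.72,fy=.72))
```

```text
side 262 285 [ 0.5034 -0.3896  0.0106]
side 254 140 [0.5235 0.2683 0.1064]
top 320 195 [ 0.5229 -0.3576  0.0144]
top 135 183 [0.5199 0.3114 0.1634]
side 211 198 [0.3418 0.0132 0.0255]
side 183 288 [ 0.2548 -0.385   0.0123]
side 319 205 [ 0.7249 -0.1278  0.0968]
side 263 320 [ 0.49   -0.5724  0.104 ]
side [244 231  18  47 441] [ 0.4699 -0.3593  0.1248] [ 0.4464 -0.4201  0.0851] [ 0.5046 -0.267   0.1742]
  top pts 81 [ 0.4615 -0.3446  0.1658] [ 0.4531 -0.3644  0.15  ] [ 0.4709 -0.3143  0.1742]
side [274 231  17  50 476] [ 0.5581 -0.3694  0.1268] [ 0.5353 -0.4294  0.0851] [ 0.5936 -0.2833  0.177 ]
  top pts 112 [ 0.5503 -0.3557  0.1629] [ 0.5391 -0.4066  0.15  ] [ 0.5632 -0.2912  0.177 ]
top [298 172  46  19 460] [ 0.5511 -0.3445  0.1321] [ 0.5302 -0.4302  0.0852] [ 0.5911 -0.2641  0.1799]
  top pts 138 [ 0.5472 -0.3482  0.1613] [ 0.5353 -0.4113  0.1502] [ 0.5608 -0.288   0.1799]
top [298 196  44  18 413] [ 0.4646 -0.3358  0.1293] [ 0.4445 -0.4192  0.0852] [ 0.502  -0.2604  0.1786]
  top pts 77 [ 0.4587 -0.333   0.1671] [ 0.4516 -0.3601  0.1505] [ 0.4685 -0.3091  0.1786]
```

View pics/both.png

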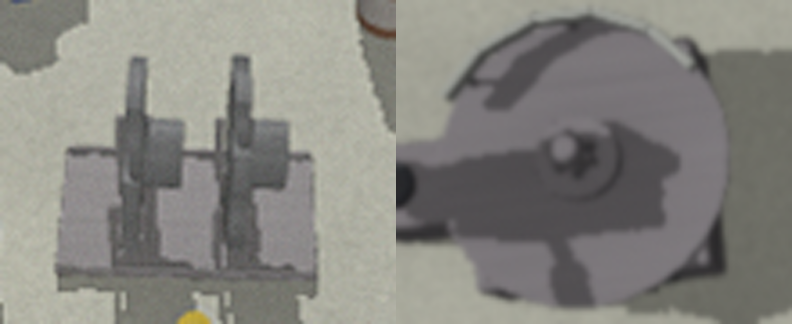

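Run:
```python
from h import *
import pickle
np.set_printoptions(precision=4,suppress=True)
F={n:pickle.load(open(n+'0.pkl','rb')) for n in('side','top')}
for n in F:
    P=cloud(F[n]);f=F[n];g=f['img'].astype(int);grey=(g.max(2)-g.min(2))<30
    ok=(f['range_z']>0)
    for nm,cx in(('five',.46),('seven',.55)):
        m=ok&grey&(P[...,2]>.085)&(P[...,2]<.2)&(abs(P[...,1]+.345)<.1)&(abs(P[...,0]-cx+ .17*(P[...,1]+.345))<.016)
        q=P[m];vx=np.polyfit(q[:,1],q[:,0],1)
        A=np.c_[q[:,1]+.34,q[:,2]-.09,np.ones(len(q))];co=np.linalg.lstsq(A,q[:,0],rcond=None)[0]
        t=q[q[:,2]>.14];top=q[q[:,2]>.165]
        print(n,nm,len(q),'x=',co,'y span',q[:,1].min(),q[:,1].max(),'z>.14 y',t[:,1].min(),t[:,1].max(),'top',top.mean(0),top[:,1].min(),top[:,1].max(),q[:,2].max())
    # hub
    m=ok&(np.hypot(P[...,0]-.53,P[...,1]-.3)<.07)&(P[...,2]>.115)&(P[...,2]<.2)
    for lo,hi in((.12,.132),(.15,.162),(.166,.178)):
        k=m&(P[...,2]>lo)&(P[...,2]<hi);q=P[k];print('hub',lo,k.sum(),q.mean(0),q.min(0),q.max(0))
    v,u=np.where(m);b=slice(max(v.min()-4,0),v.max()+5),slice(u.min()-4,u.max()+5);print(b)
    im=cv2.cvtColor(f['img'][b],cv2.COLOR_RGB2BGR);im=cv2.normalize(im,None,0,255,cv2.NORM_MINMAX);cv2.imwrite(f'/tmp/{n}.png',cv2.resize(im,(390,390),interpolation=cv2.INTER_CUBIC))
cv2.imwrite('pics/hub.png',np.hstack([cv2.imread('/tmp/side.png'),cv2.imread('/tmp/top.png')]))
```

```text
side five 232 x= [ 0.1475 -0.1681  0.4738] y span -0.4198838580741642 -0.2686193390207918 z>.14 y -0.37212534242356865 -0.31431106809820875 top [ 0.4622 -0.3392  0.1692] -0.3612440520996313 -0.31431106809820875 0.17418727097438957
side seven 254 x= [ 0.0503 -0.1391  0.5604] y span -0.42396704648711503 -0.28328172765236215 z>.14 y -0.4131483761495346 -0.2886154371935147 top [ 0.5511 -0.3487  0.1717] -0.3649458107781036 -0.32707171618206576 0.1769884340201524
hub 0.12 129 [0.528  0.3106 0.1249] [0.4888 0.2772 0.1202] [0.5705 0.358  0.1318]
hub 0.15 26 [0.5316 0.3134 0.156 ] [0.5103 0.303  0.1503] [0.5485 0.3279 0.1609]
hub 0.166 27 [0.5294 0.3222 0.1694] [0.515  0.3033 0.1666] [0.5436 0.3387 0.1749]
(slice(np.int64(114), np.int64(142), None), slice(np.int64(241), np.int64(269), None))
top five 247 x= [0.0336 0.067  0.4538] y span -0.4112547881822798 -0.25531843041486113 z>.14 y -0.38004960738324317 -0.3031782504013337 top [ 0.4593 -0.3363  0.1715] -0.35764435940011535 -0.316410885431836 0.17858568137619324
top seven 261 x= [0.0797 0.1017 0.5405] y span -0.41435167500765774 -0.2673649640009259 z>.14 y -0.4075673888934151 -0.2791193918218201 top [ 0.548  -0.3453  0.1735] -0.3623276396562016 -0.32993815059000553 0.1799064333462128
hub 0.12 276 [0.522  0.3192 0.1259] [0.4834 0.2826 0.1201] [0.5653 0.3639 0.1319]
hub 0.15 34 [0.5216 0.3184 0.1566] [0.5034 0.3025 0.1502] [0.5462 0.344  0.1619]
hub 0.166 55 [0.5256 0.3218 0.1704] [0.5113 0.3059 0.1664] [0.5401 0.335  0.1765]
(slice(np.int64(169), np.int64(200), None), slice(np.int64(120), np.int64(160), None))
```

View pics/hub.png

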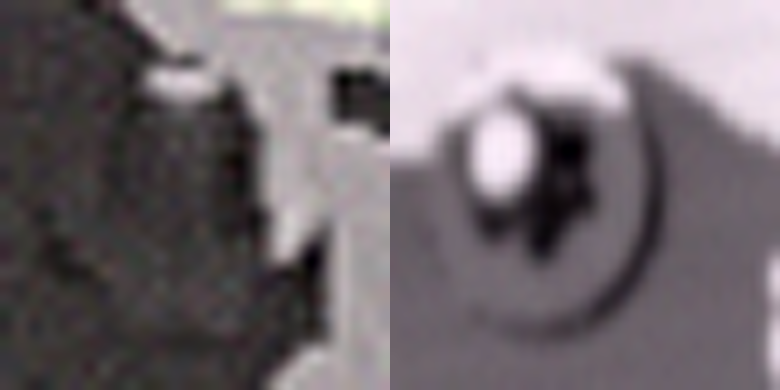

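Run:
```python
from h import *
import pickle
np.set_printoptions(precision=4,suppress=True,linewidth=160)
F={n:pickle.load(open(n+'0.pkl','rb')) for n in('side','top')}
for n in F:
    f=F[n];P=cloud(f)
    m=(f['range_z']>0)&(P[...,2]>.0055)&(P[...,2]<.2)&(abs(P[...,0]-.505)<.135)&(abs(P[...,1]+.35)<.11)
    q=P[m][:,:2]; q=np.float32(q*1000); print(n,cv2.minAreaRect(q))
f=F['top']
for c in((.526,.320),):
  for z,rr in((.157,.020),(.157,.022),(.1265,.035)):
    a=np.radians(np.arange(0,360,12));p=np.c_[c[0]+rr*np.cos(a),c[1]+rr*np.sin(a),np.full(len(a),z)]
    uv=proj(f,p).astype(np.float32);g=cv2.cvtColor(f['img'],cv2.COLOR_RGB2GRAY)
    print(z,rr,cv2.remap(g,uv[:,0],uv[:,1],cv2.INTER_LINEAR).ravel())
print(proj(f,np.array([.526,.320,.172])),proj(f,np.array([.526,.320,.157])))
g=cv2.cvtColor(f['img'],cv2.COLOR_RGB2GRAY);print(g[172:197,122:152])
```

```text
side ((501.6552734375, -355.0394287109375), (266.0799560546875, 197.5703887939453), 2.5504117012023926)
top ((504.5821228027344, -351.9901428222656), (214.82310485839844, 269.29388427734375), 89.24267578125)
0.157 0.02 [ 95  90  97 104 108 106  99  93  89  83  76  67  60  61  66  68  60  52  53  53  54  56  57  53  51  60  70  81  92 100]
0.157 0.022 [105  98 100 108 107  99  90  81  78  78  75  69  63  63  71  71  60  53  55  57  55  54  61  59  56  64  76  89 104 110]
0.1265 0.035 [122 121 113 109 109  96  78  76  80  80  81  82  81  81  81  81  78  77  76  77  76  75  74  75  76  78  95 116 118 122]
[132.0018 180.6989] [133.2532 181.6028]
[[118 118 118 118 117 116 116 116 117 118 118 118 118 118 119 118 118 117 115 115 114 113 113 113 114 114 116 116 116 116]
 [118 117 117 117 116 116 113 114 118 120 120 120 121 121 121 122 122 119 116 113 106 102 101 100 103 108 112 114 115 116]
 [118 117 117 117 117 116 115 115 119 120 119 119 121 121 122 123 123 122 120 114 103  92  85  82  86  95 102 110 114 116]
 [118 116 117 117 117 119 120 119 118 114 109 109 115 118 119 120 120 120 119 118
[... 1925 characters left out ...]
 82  82  81  82  80  80  80  81  81  80  77  71  64  61  67  74  77  78  78  79  78]
 [ 78  79  79  79  80  81  81  81  81  81  82  82  81  81  81  80  80  79  75  69  63  61  67  74  77  78  79  78  78  79]
 [ 79  80  79  79  79  79  77  77  79  80  80  80  81  81  79  78  76  73  68  62  63  68  75  78  78  79  79  79  79  79]
 [ 79  79  79  79  78  78  76  75  77  76  75  75  75  75  73  70  69  69  66  67  72  76  78  79  79  79  79  80  80  79]
 [ 79  79  78  79  78  78  78  78  77  75  74  72  72  71  69  68  68  71  72  75  77  79  79  79  78  79  79  80  79  79]
 [ 79  79  79  79  79  79  79  79  79  79  78  76  76  74  75  75  76  77  78  79  79  79  79  80  79  79  79  79  79  78]]
```

>>> {"method": "play_rows", "body": {"plan": [[0, 0, 0, 0.18, -1], [-20, 0, 0, 0.35, -1], [-60, 0, 0, 0.35, -1]]}}

```text
time: 0.48
tool_pos: [0.1513, -0.6047, 0.2685]
tool_rot: [0.04, -0.706, 0.035, 0.707]
contact_force: [0.3, -0.3, 0.3]
gripper_width: 1.002
```

Run:
```python
from h import *
import pickle
np.set_printoptions(precision=4,suppress=True,linewidth=160)
F={n:pickle.load(open(n+'0.pkl','rb')) for n in('side','top')}
f=F['side'];u=np.array([226.1,297.5,228.9,296.7]);v=np.array([289.4,290.6,256.7,258])
print(plane(f,u,v,.008))
for n in F:
    f=F[n];P=cloud(f);ok=f['range_z']>0
    # plate extents per strip: x-edge at several y
    for ex,ey in ((.505,-.35),):
        m=ok&(P[...,2]>.005)&(P[...,2]<.012)&(abs(P[...,0]-ex)<.14)&(abs(P[...,1]-ey)<.1)
        q=P[m]
        for lo in np.arange(-.42,-.28,.028):
            s=q[(q[:,1]>lo)&(q[:,1]<lo+.028)];print(n,'y',round(lo+.014,3),'x',np.percentile(s[:,0],[3,97]) if len(s)>5 else None)
        for lo in np.arange(.40,.61,.03):
            s=q[(q[:,0]>lo)&(q[:,0]<lo+.03)];print(n,'x',round(lo+.015,3),'y',np.percentile(s[:,1],[3,97]) if len(s)>5 else None)
# wheel top web end pixels
for n in F:
    f=F[n];P=cloud(f);ok=f['range_z']>0
    for cx in(.46,.55):
        m=ok&(P[...,2]>.155)&(P[...,2]<.19)&(abs(P[...,0]-cx)<.03)&(abs(P[...,1]+.34)<.035)
        v,u=np.where(m);p=plane(f,u,v,.17);y=P[m]
        print(n,cx,'cloud fit',np.polyfit(y[:,1],y[:,0],1)[0],y.mean(0),[y[:,1].min(),y[:,1].max()])
a=(cv2.cvtColor(F['top']['img'][165:235,290:350],cv2.COLOR_RGB2BGR))
cv2.imwrite('pics/racktop.png',cv2.resize(a,None,fx=8,fy=8,interpolation=cv2.INTER_CUBIC))
```

```text
[[ 0.3897 -0.3965  0.008 ]
 [ 0.613  -0.4173  0.008 ]
 [ 0.402  -0.2645  0.008 ]
 [ 0.6291 -0.2866  0.008 ]]
side y -0.406 x [0.3939 0.6106]
side y -0.378 x [0.3931 0.6108]
side y -0.35 x [0.3958 0.6175]
side y -0.322 x [0.4005 0.6202]
side y -0.294 x [0.4    0.6222]
side x 0.415 y [-0.399  -0.2658]
side x 0.445 y [-0.4049 -0.2678]
side x 0.475 y [-0.407 -0.318]
side x 0.505 y [-0.4099 -0.2842]
side x 0.535 y [-0.4131 -0.277 ]
side x 0.565 y [-0.416  -0.3267]
side x 0.595 y [-0.4193 -0.3101]
top y -0.406 x [0.383  0.6186]
top y -0.378 x [0.3848 0.6261]
top y -0.35 x [0.3819 0.62  ]
top y -0.322 x [0.3875 0.6192]
top y -0.294 x [0.3902 0.6251]
top x 0.415 y [-0.4389 -0.2666]
top x 0.445 y [-0.4358 -0.268 ]
top x 0.475 y [-0.4472 -0.2515]
top x 0.505 y [-0.4244 -0.2685]
top x 0.535 y [-0.4093 -0.2777]
top x 0.565 y [-0.2965 -0.2516]
top x 0.595 y [-0.4312 -0.2544]
side 0.46 cloud fit 0.1339302003621033 [ 0.4619 -0.3422  0.1677] [np.float64(-0.36146142036435136), np.float64(-0.31431106809820875)]
side 0.55 cloud fit 0.10628579625810274 [ 0.5505 -0.3528  0.1686] [np.float64(-0.36942101094850865), np.float64(-0.32707171618206576)]
top 0.46 cloud fit 0.08090039641028537 [ 0.4592 -0.3348  0.1696] [np.float64(-0.3601281093046991), np.float64(-0.31444443263766797)]
top 0.55 cloud fit 0.10070071269736014 [ 0.5472 -0.3438  0.1693] [np.float64(-0.36813246048666953), np.float64(-0.319223060625063)]
```

View pics/racktop.png

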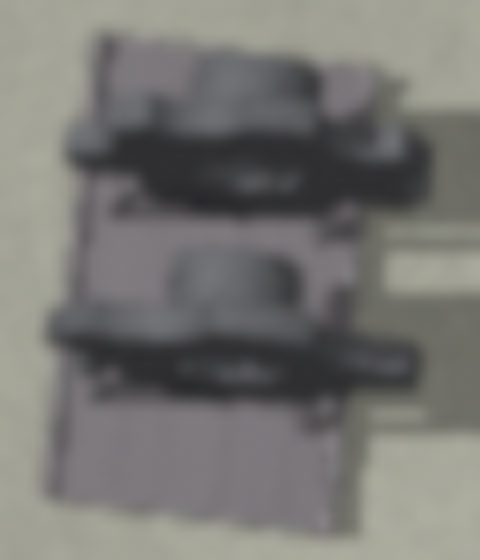

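The top crop shows the rack turned about -5.7°, with the five-pocket wheel (single top web) in the slot nearer the robot. I'll go above it.

```bash
cat >> h.py <<'E'
def to(target,head=None):
    """tool-frame shift (mm) and turn to world target; head = heading (deg) of tool y"""
    p,M=tool();d=M.T@(np.array(target)-p)*1000
    h=np.degrees(np.arctan2(M[1,1],M[0,1]));t=0
    if head is not None: t=-np.radians((head-h+180)%360-180)
    print('from',p.round(4),'head',h.round(2),'shift',d.round(1),'turn',round(float(t),3),'w',manip.state()['gripper_width'],manip.state()['joint_pos'].round(2))
E
python3 -c "
from h import *
to([.461,-.337,.25],-95.7)"
```

```text
from [ 0.1513 -0.6047  0.2685] head -96.08 shift [  19.9 -298.9 -279.7] turn -0.007 w 1.001584440947408 [-1.45  0.03  1.55 -0.    1.58  0.23]
```

>>> {"method": "play_rows", "body": {"plan": [[0, -43, -40, 0, -1], [0, -86, -80, 0, -1], [0, -129, -120, 0, -1], [0, -172, -160, 0, -1], [0, -215, -200, 0, -1], [0, -258, -240, 0, -1], [10, -299, -280, 0, -1], [10, -299, -280, 0, -1]]}}

```text
time: 1.48
tool_pos: [0.4631, -0.3352, 0.2596]
tool_rot: [0.036, -0.706, 0.034, 0.707]
contact_force: [-0.6, -0.6, 0.5]
gripper_width: 1.002
```

```bash
python3 -c "
from h import *
to([.461,-.337,.16],-95.7)
a=manip.grab_frame('side');b=manip.grab_frame('top')
x=cv2.resize(a['img'][190:290,200:320],None,fx=4,fy=4,interpolation=cv2.INTER_CUBIC)
y=cv2.resize(b['img'][150:250,260:360],None,fx=4,fy=4,interpolation=cv2.INTER_CUBIC)
save({'img':np.hstack([x[:, :400],y])},'above.png')"
```

```text
from [ 0.4631 -0.3352  0.2596] head -95.71 shift [99.6  2.3  1.7] turn -0.0 w 1.0020097203670502 [-0.76 -0.1   1.68  0.    1.56  0.91]
```

View pics/above.png

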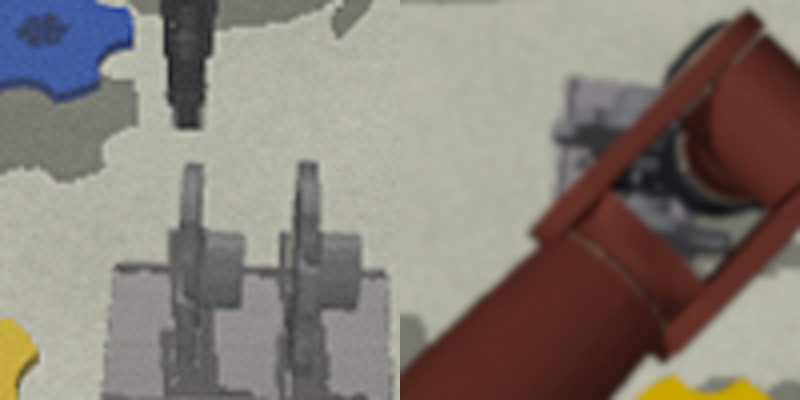

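>>> {"method": "play_rows", "body": {"plan": [[40, 2, 0, 0, -1], [80, 2, 0, 0, -1], [99, 2, 0, 0, -1], [99, 2, 0, 0, -1]]}}

```text
time: 2.08
tool_pos: [0.4599, -0.3405, 0.161]
tool_rot: [0.038, -0.705, 0.037, 0.707]
contact_force: [0.0, -0.3, 0.6]
gripper_width: 0.998
```

>>> {"method": "play_rows", "body": {"plan": [[0, 0, 0, 0, 0], [0, 0, 0, 0, 1], [0, 0, 0, 0, 1], [0, 0, 0, 0, 1], [0, 0, 0, 0, 1], [0, 0, 0, 0, 1]]}}

```text
time: 2.82
tool_pos: [0.4611, -0.3403, 0.1623]
tool_rot: [0.037, -0.706, 0.037, 0.706]
contact_force: [-0.0, 1.2, 0.7]
gripper_width: -0.003
```

```bash
python3 -c "
from h import *
to([.461,-.337,.16],-95.7);print(manip.state()['contact_force'])
a=manip.grab_frame('side')
save({'img':cv2.resize(a['img'][200:300,210:330],None,fx=5,fy=5,interpolation=cv2.INTER_CUBIC)},'grip.png')"
```

```text
from [ 0.4611 -0.3403  0.1623] head -96.02 shift [ 2.3 -3.3  0.4] turn -0.006 w -0.003437901506688807 [-0.77 -0.04  1.78 -0.    1.39  0.91]
[-0.00179975  1.17423896  0.71258585]
```

View pics/grip.png

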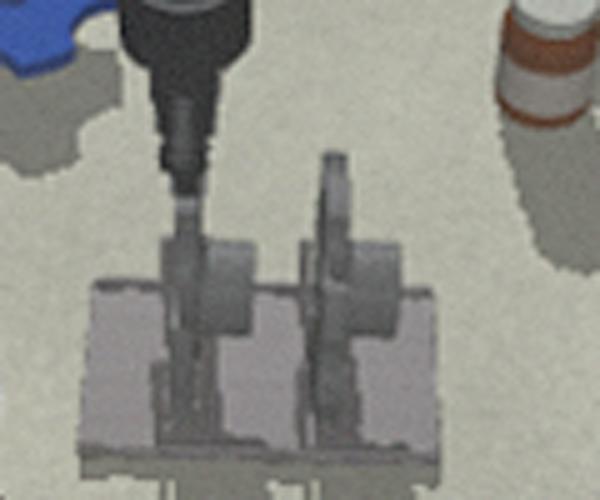

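Run:
```python
from h import *
np.set_printoptions(precision=3,suppress=True,linewidth=200)
f=manip.grab_frame('side');P=cloud(f)
print(proj(f,np.array([[.461,-.337,.173],[.461,-.34,.162],[.461,-.36,.173],[.461,-.314,.173]])))
for v in range(224,262,3): print(v,[tuple(P[v,u].round(3)) for u in (244,247,250)],f['img'][v,247])
```

```text
[[247.045 238.897]
 [247.146 242.1  ]
 [247.49  244.698]
 [246.612 233.245]]
224 [(np.float64(0.452), np.float64(-0.375), np.float64(0.278)), (np.float64(0.46), np.float64(-0.381), np.float64(0.283)), (np.float64(0.468), np.float64(-0.37), np.float64(0.271))] [75 78 80]
227 [(np.float64(0.452), np.float64(-0.355), np.float64(0.244)), (np.float64(0.459), np.float64(-0.387), np.float64(0.277)), (np.float64(0.469), np.float64(-0.357), np.float64(0.245))] [80 80 82]
230 [(np.float64(0.451), np.float64(-0.396), np.float64(0.276)), (np.float64(0.459), np.float64(-0.397), np.float64(0.276)), (np.float64(0.467), np.float64(-0.399), np.float64(0.277))] [74 72 75]
233 [(np.float64(0.45), np.float64(-0.402), np.float64(0.27)), (np.float64(0.458), np.float64(-0.402), np.float64(0.269)), (np.float64(0.467), np.float64(-0.399), np.float64(0.266))] [68 70 68]
236 [(np.float64(0.452), np.float64(-0.343), np.float64(0.193)), (np.float64(0.46), np.float64(-0.352), np.float64(0.202)), (np.float64(0.469), np.float64(-0.347), np.float64(0.196))] [57 55 53]
239 [(np.float64(0.457), np.float64(-0.178), np.
[... 817 characters left out ...]
9), np.float64(-0.365), np.float64(0.15)), (np.float64(0.47), np.float64(-0.335), np.float64(0.115))] [95 95 95]
254 [(np.float64(0.452), np.float64(-0.287), np.float64(0.045)), (np.float64(0.459), np.float64(-0.368), np.float64(0.14)), (np.float64(0.469), np.float64(-0.347), np.float64(0.115))] [105 105 106]
257 [(np.float64(0.452), np.float64(-0.287), np.float64(0.029)), (np.float64(0.458), np.float64(-0.374), np.float64(0.133)), (np.float64(0.468), np.float64(-0.356), np.float64(0.111))] [93 93 94]
260 [(np.float64(0.449), np.float64(-0.381), np.float64(0.129)), (np.float64(0.458), np.float64(-0.384), np.float64(0.132)), (np.float64(0.468), np.float64(-0.359), np.float64(0.1))] [90 90 91]
```

>>> {"method": "play_rows", "body": {"plan": [[-40, 0, 0, 0, 1], [-60, 0, 0, 0, 1], [-60, 0, 0, 0, 1]]}}

```text
time: 3.3
tool_pos: [0.4621, -0.3413, 0.2248]
tool_rot: [-0.036, 0.707, -0.038, -0.705]
contact_force: [0.7, 0.6, -0.5]
gripper_width: 0.003
```

Run:
```python
from h import *
np.set_printoptions(precision=3,suppress=True,linewidth=200)
print(tool()[0])
f=manip.grab_frame('side');P=cloud(f)
print(proj(f,tool()[0]))
for v in range(208,256,2): print(v,P[v,247].round(3),f['img'][v,247])
m=(f['range_z']>0)&(P[...,2]>.12)&(P[...,2]<.185)&(abs(P[...,0]-.46)<.03)&(abs(P[...,1]+.337)<.06);q=P[m]
for z in(.13,.14,.15,.16,.17): s=q[abs(q[:,2]-z)<.005];print(z,len(s),s.mean(0),s[:,1].min(),s[:,1].max())
save({'img':cv2.resize(f['img'][180:280,210:330],None,fx=5,fy=5,interpolation=cv2.INTER_CUBIC)},'up.png')
```

```text
[ 0.462 -0.341  0.225]
[247.041 228.32 ]
208 [ 0.46  -0.385  0.348] [78 81 79]
210 [ 0.46  -0.389  0.344] [76 77 77]
212 [ 0.46  -0.393  0.34 ] [75 78 78]
214 [ 0.459 -0.401  0.341] [75 76 76]
216 [ 0.459 -0.404  0.337] [73 75 74]
218 [ 0.46  -0.39   0.316] [54 55 54]
220 [ 0.461 -0.356  0.273] [52 55 52]
222 [ 0.461 -0.354  0.262] [55 56 54]
224 [ 0.461 -0.353  0.254] [78 80 77]
226 [ 0.471 -0.115 -0.004] [185 186 172]
228 [ 0.471 -0.128 -0.001] [182 182 169]
230 [ 0.47  -0.136 -0.003] [152 151 141]
232 [ 0.464 -0.273  0.134] [109 110 112]
234 [ 0.464 -0.279  0.131] [123 125 128]
236 [ 0.462 -0.322  0.169] [129 131 133]
238 [ 0.461 -0.333  0.173] [124 128 129]
240 [ 0.461 -0.339  0.17 ] [120 121 123]
242 [ 0.46  -0.347  0.17 ] [118 118 118]
244 [ 0.46  -0.353  0.168] [109 109 110]
246 [ 0.46  -0.357  0.164] [90 88 88]
248 [ 0.459 -0.36   0.158] [89 90 91]
250 [ 0.459 -0.361  0.151] [92 93 93]
252 [ 0.459 -0.366  0.147] [102 105 103]
254 [ 0.459 -0.368  0.14 ] [101 103 104]
0.13 40 [ 0.457 -0.374  0.131] -0.3969038175310847 -0.27868838095476733
0.14 23 [ 0.459 -0.366  0.14 ] -0.3807337116913315 -0.2780522999401781
0.15 23 [ 0.46  -0.361  0.149] -0.3722823195965832 -0.3284505369822158
0.16 14 [ 0.46  -0.357  0.16 ] -0.36144301773264764 -0.33182928944862944
0.17 58 [ 0.462 -0.339  0.17 ] -0.36291680218928934 -0.31725536460590764
```

View pics/up.png

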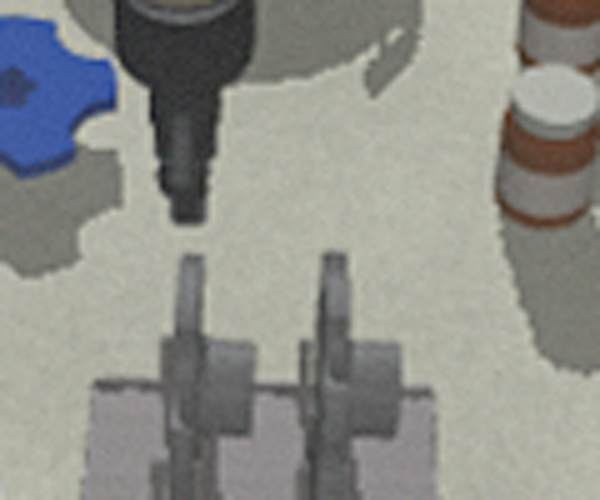

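The fingers closed above the web and the wheel has not moved. In the picture the finger ends sit at about row 225, roughly 2 cm higher than the reported TCP. I'll go lower and retry.

>>> {"method": "play_rows", "body": {"plan": [[0, -3, 0, 0, -1], [0, -3, 0, 0, -1], [0, -3, 0, 0, -1], [40, -3, 0, 0, -1], [70, -3, 0, 0, -1], [86, -3, 0, 0, -1], [86, -3, 0, 0, -1], [86, -3, 0, 0, -1]]}}

```text
time: 4.35
tool_pos: [0.4622, -0.3381, 0.1379]
tool_rot: [-0.037, 0.707, -0.038, -0.705]
contact_force: [0.0, -0.1, 0.9]
gripper_width: 0.999
```

>>> {"method": "play_rows", "body": {"plan": [[0, 0, 0, 0, 0.3], [0, 0, 0, 0, 1], [0, 0, 0, 0, 1], [0, 0, 0, 0, 1], [0, 0, 0, 0, 1]]}}

```text
time: 4.97
tool_pos: [0.462, -0.3377, 0.1375]
tool_rot: [-0.037, 0.707, -0.037, -0.706]
contact_force: [-0.2, 1.2, 5.8]
gripper_width: 0.512
```

>>> {"method": "play_rows", "body": {"plan": [[-10, 0, 0, 0, 1], [-30, 0, 0, 0, 1], [-60, 0, 0, 0, 1], [-95, 0, 0, 0, 1], [-130, 0, 0, 0, 1], [-130, 0, 0, 0, 1]]}}

```text
time: 5.72
tool_pos: [0.4628, -0.3388, 0.2709]
tool_rot: [-0.035, 0.708, -0.039, -0.704]
contact_force: [0.5, -0.0, -4.9]
gripper_width: 0.507
```

Run:
```python
from h import *
to([.45,-.10,.27],-95.7)
f=manip.grab_frame('side');P=cloud(f)
save({'img':cv2.resize(f['img'][150:290,190:340],None,fx=4,fy=4,interpolation=cv2.INTER_CUBIC)},'lift.png')
t=tool()[0]
m=(f['range_z']>0)&(P[...,2]>.09)&(P[...,2]<.4)&(abs(P[...,0]-t[0])<.016)&(abs(P[...,1]+.337)<.1);v,u=np.where(m)
for r in range(v.min(),v.max()+1,4):
    s=P[r][m[r]]
    if len(s): print(r,len(s),np.median(s,0).round(3))
```

```text
from [ 0.4628 -0.3388  0.2709] head -96.03 shift [  -0.6 -236.1   37.8] turn -0.006 w 0.5074240852922354 [-0.76 -0.1   1.67 -0.    1.57  0.91]
185 3 [ 0.473 -0.351  0.397]
189 4 [ 0.474 -0.359  0.391]
193 12 [ 0.461 -0.376  0.392]
197 12 [ 0.463 -0.362  0.366]
201 11 [ 0.46  -0.402  0.389]
205 10 [ 0.459 -0.398  0.371]
209 10 [ 0.459 -0.389  0.348]
213 9 [ 0.461 -0.371  0.315]
217 8 [ 0.462 -0.37   0.299]
221 8 [ 0.465 -0.365  0.279]
225 9 [ 0.463 -0.372  0.27 ]
229 10 [ 0.463 -0.383  0.265]
233 10 [ 0.463 -0.391  0.257]
237 10 [ 0.463 -0.397  0.248]
241 6 [ 0.456 -0.415  0.251]
245 7 [ 0.454 -0.418  0.239]
249 6 [ 0.455 -0.422  0.226]
253 6 [ 0.456 -0.395  0.177]
257 5 [ 0.454 -0.403  0.169]
```

View pics/lift.png

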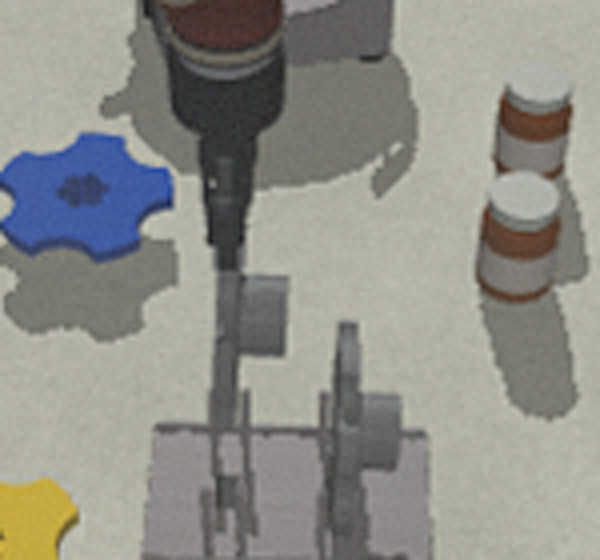

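Lifted cleanly: the wheel hangs upright under the fingers (finger ends about crop (228,268)), boss toward +x. I'll carry it in +y first, then +x.

>>> {"method": "play_rows", "body": {"plan": [[-5, -20, 0, 0, 1], [-5, -55, 0, 0, 1], [-5, -95, 0, 0, 1], [-5, -135, 0, 0, 1], [-5, -175, 0, 0, 1], [-5, -210, 0, 0, 1], [-5, -230, 0, 0, 1], [-5, -234, 0, 0, 1]]}}

```text
time: 6.78
tool_pos: [0.485, -0.1027, 0.2694]
tool_rot: [0.037, -0.705, 0.036, 0.707]
contact_force: [-0.5, -0.2, -4.5]
gripper_width: 0.507
```

>>> {"method": "play_rows", "body": {"plan": [[0, 0, -15, 0, 1], [0, 0, -45, 0, 1], [0, 0, -80, 0, 1], [0, 0, -100, 0, 1], [0, 0, -111, 0, 1], [0, 0, -111, 0, 1]]}}

```text
time: 7.52
tool_pos: [0.5961, -0.1166, 0.2704]
tool_rot: [0.037, -0.705, 0.037, 0.707]
contact_force: [-1.2, 0.9, -3.7]
gripper_width: 0.51
```

Run:
```python
from h import *
to([.5975,-.118,.145],-95.7);print(manip.state()['contact_force'])
for n in('side',):
    f=manip.grab_frame(n);P=cloud(f);t=tool()[0]
    m=(f['range_z']>0)&(P[...,2]>.05)&(P[...,2]<.33)&(abs(P[...,0]-t[0])<.02)&(abs(P[...,1]-t[1])<.1);q=P[m]
    for lo in np.arange(.08,.33,.02):
        s=q[(q[:,2]>lo)&(q[:,2]<lo+.02)]
        if len(s): print(round(lo,2),len(s),np.median(s,0).round(3),s.min(0).round(3),s.max(0).round(3))
f=manip.grab_frame('side');save(f,'carry.png')
```

```text
from [ 0.5961 -0.1166  0.2704] head -96.05 shift [125.4   1.3  -1.7] turn -0.006 w 0.5104098074533588 [-0.32 -0.02  1.58 -0.    1.57  1.36]
[-1.19719141  0.93828798 -3.65199265]
0.14 10 [ 0.587 -0.082  0.149] [ 0.579 -0.154  0.141] [ 0.589 -0.064  0.153]
0.16 25 [ 0.585 -0.177  0.17 ] [ 0.578 -0.183  0.161] [ 0.592 -0.169  0.179]
0.18 44 [ 0.585 -0.147  0.19 ] [ 0.578 -0.181  0.182] [ 0.615 -0.057  0.2  ]
0.2 22 [ 0.604 -0.145  0.209] [ 0.58  -0.18   0.201] [ 0.613 -0.087  0.219]
0.22 72 [ 0.59  -0.146  0.229] [ 0.578 -0.202  0.22 ] [ 0.616 -0.045  0.24 ]
0.24 70 [ 0.592 -0.18   0.246] [ 0.579 -0.201  0.24 ] [ 0.615 -0.036  0.26 ]
0.26 73 [ 0.589 -0.159  0.267] [ 0.58 -0.19  0.26] [ 0.598 -0.071  0.28 ]
0.28 25 [ 0.593 -0.144  0.286] [ 0.584 -0.15   0.281] [ 0.604 -0.137  0.3  ]
0.3 41 [ 0.593 -0.147  0.309] [ 0.584 -0.155  0.3  ] [ 0.605 -0.09   0.32 ]
0.32 6 [ 0.596 -0.152  0.324] [ 0.588 -0.156  0.32 ] [ 0.6   -0.146  0.327]
```

>>> {"method": "play_rows", "body": {"plan": [[30, 0, 0, 0, 1], [70, 0, 0, 0, 1], [105, 0, 0, 0, 1], [125, 0, 0, 0, 1], [133, 0, 0, 0, 1], [136, 0, 0, 0, 1], [136, 0, 0, 0, 1]]}}

```text
time: 8.5
tool_pos: [0.5973, -0.1167, 0.1368]
tool_rot: [-0.037, 0.707, -0.037, -0.705]
contact_force: [0.1, 0.3, -4.2]
gripper_width: 0.511
```

>>> {"method": "play_rows", "body": {"plan": [[2, 0, 0, 0, 1], [4, 0, 0, 0, 1], [4, 0, 0, 0, 1]]}}

```text
time: 8.88
tool_pos: [0.5963, -0.1163, 0.1312]
tool_rot: [0.037, -0.706, 0.037, 0.706]
contact_force: [0.2, 0.7, -4.7]
gripper_width: 0.508
```

Not quite touching yet; a bit lower.

>>> {"method": "play_rows", "body": {"plan": [[1, 0, 0, 0, 1], [2, 0, 0, 0, 1], [3, 0, 0, 0, 1], [3, 0, 0, 0, 1]]}}

```text
time: 9.38
tool_pos: [0.5973, -0.1165, 0.1297]
tool_rot: [-0.037, 0.707, -0.037, -0.705]
contact_force: [-0.3, 0.6, 2.7]
gripper_width: 0.512
```

>>> {"method": "play_rows", "body": {"plan": [[0, 0, 7, 0, 1], [0, 0, 14, 0, 1], [1, 0, 21, 0, 1], [1, 0, 27, 0, 1], [2, 0, 34, 0, 1], [3.5, 0, 40, 0, 1], [3.5, 0, 40, 0, 1]]}}

```text
time: 10.25
tool_pos: [0.5573, -0.1124, 0.1266]
tool_rot: [-0.037, 0.707, -0.037, -0.705]
contact_force: [1.5, 0.9, 7.5]
gripper_width: 0.508
```

Run:
```python
from h import *
print(manip.state()['contact_force'])
f=manip.grab_frame('side');save({'img':cv2.resize(f['img'][120:260,220:360],None,fx=4,fy=4,interpolation=cv2.INTER_CUBIC)},'tilt.png')
```

```text
[1.50016323 0.90266234 7.4712814 ]
```

View pics/tilt.png

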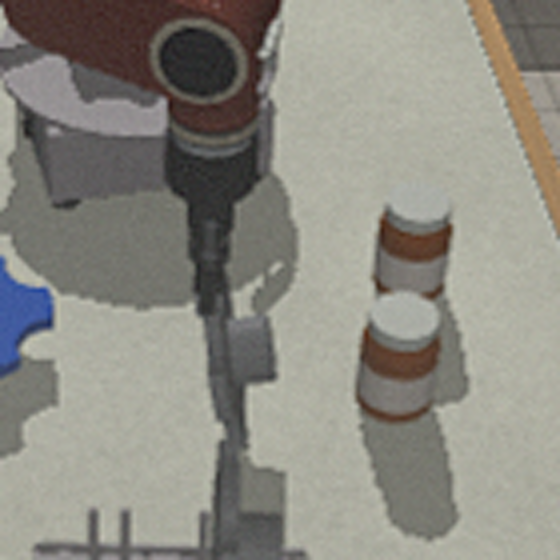

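The wheel leans the right way (top toward the robot, boss side up). I'll continue along the arc.

>>> {"method": "play_rows", "body": {"plan": [[3.5, 0, 14, 0, 1], [8, 0, 26.5, 0, 1], [14, 0, 39, 0, 1], [20.5, 0, 51, 0, 1], [28.5, 0, 62, 0, 1], [37, 0, 72.5, 0, 1], [37, 0, 72.5, 0, 1]]}}

```text
time: 11.18
tool_pos: [0.4808, -0.1045, 0.089]
tool_rot: [0.037, -0.703, 0.037, 0.709]
contact_force: [-15.0, 1.0, 20.6]
gripper_width: 0.513
```

>>> {"method": "play_rows", "body": {"plan": [[10, 0, 10, 0, 1], [20, 0, 18.5, 0, 1], [31, 0, 26, 0, 1], [43, 0, 33, 0, 1], [50, 0, 36, 0, 1], [55, 0, 38.5, 0, 1], [55, 0, 38.5, 0, 1]]}}

```text
time: 12.05
tool_pos: [0.4442, -0.1001, 0.0316]
tool_rot: [0.037, -0.705, 0.037, 0.708]
contact_force: [-6.5, 2.1, 4.0]
gripper_width: 0.507
```

>>> {"method": "play_rows", "body": {"plan": [[8, 0, 3, 0, 1], [15, 0, 5, 0, 1], [22, 0, 7, 0, 1], [28, 0, 8, 0, 1], [28, 0, 8, 0, 1]]}}

```text
time: 12.68
tool_pos: [0.4378, -0.0996, 0.0041]
tool_rot: [0.037, -0.706, 0.037, 0.706]
contact_force: [-4.9, 0.2, 2.6]
gripper_width: 0.506
```

Run:
```python
from h import *
print(manip.state()['contact_force'],tool()[0])
f=manip.grab_frame('side');P=cloud(f);t=tool()[0]
m=(f['range_z']>0)&(abs(P[...,0]-.51)<.12)&(abs(P[...,1]+.11)<.11)&(P[...,2]>.004)&(P[...,2]<.09);q=P[m]
for lo in np.arange(.39,.63,.02):
    s=q[(q[:,0]>lo)&(q[:,0]<lo+.02)]
    if len(s): print(round(lo,2),len(s),s.min(0).round(3),s.max(0).round(3),np.percentile(s[:,2],[10,50,90]).round(3))
```

```text
[-4.90053417  0.17363071  2.58437615] [ 0.43780965 -0.09956762  0.00410979]
0.39 60 [ 0.39  -0.186  0.004] [ 0.41  -0.     0.054] [0.038 0.047 0.05 ]
0.41 29 [ 0.41  -0.213  0.005] [ 0.429 -0.013  0.086] [0.022 0.048 0.08 ]
0.43 44 [ 0.432 -0.158  0.029] [ 0.45  -0.078  0.087] [0.034 0.05  0.082]
0.45 79 [ 0.45  -0.173  0.005] [ 0.47  -0.073  0.049] [0.03  0.039 0.044]
0.47 163 [ 0.47  -0.19   0.005] [ 0.49  -0.007  0.043] [0.031 0.036 0.039]
0.49 204 [ 0.49  -0.195  0.017] [ 0.51  -0.025  0.072] [0.027 0.034 0.061]
0.51 179 [ 0.51  -0.213  0.004] [ 0.529 -0.026  0.072] [0.025 0.033 0.062]
0.53 155 [ 0.53  -0.173  0.009] [ 0.55  -0.044  0.066] [0.021 0.035 0.059]
0.55 130 [ 0.55  -0.179  0.005] [ 0.57  -0.01   0.063] [0.015 0.02  0.051]
0.57 113 [ 0.57  -0.165  0.005] [ 0.59  -0.016  0.022] [0.013 0.017 0.02 ]
0.59 24 [ 0.59  -0.215  0.004] [ 0.609 -0.017  0.019] [0.005 0.013 0.017]
0.61 4 [ 0.611 -0.139  0.004] [ 0.629 -0.029  0.005] [0.004 0.005 0.005]
```

>>> {"method": "play_rows", "body": {"plan": [[6, 0, 0, 0, 1], [12, 0, 0.5, 0, 1], [16, 0, 1, 0, 1], [19, 0, 1, 0, 1], [19, 0, 1, 0, 1]]}}

```text
time: 13.35
tool_pos: [0.437, -0.0994, -0.0146]
tool_rot: [0.037, -0.706, 0.037, 0.706]
contact_force: [-3.8, 0.5, 0.3]
gripper_width: 0.51
```

>>> {"method": "play_rows", "body": {"plan": [[2, 0, 0, 0, 1], [4, 0, 0, 0, 1], [4, 0, 0, 0, 1]]}}

```text
time: 13.72
tool_pos: [0.4374, -0.0997, -0.0182]
tool_rot: [-0.037, 0.706, -0.037, -0.706]
contact_force: [-3.7, 0.3, 1.2]
gripper_width: 0.511
```

>>> {"method": "play_rows", "body": {"plan": [[0, 0, 0, 0, 0.7], [0, 0, 0, 0, 0.2], [0, 0, 0, 0, -0.3], [0, 0, 0, 0, -1], [0, 0, 0, 0, -1], [0, 0, 0, 0, -1], [0, 0, 0, 0, -1]]}}

```text
time: 14.6
tool_pos: [0.4373, -0.0996, -0.0182]
tool_rot: [-0.037, 0.706, -0.037, -0.706]
contact_force: [-1.1, 0.1, 0.9]
gripper_width: 0.997
```

>>> {"method": "play_rows", "body": {"plan": [[-20, 0, 0, 0, -1], [-60, 0, 0, 0, -1], [-120, 0, 0, 0, -1], [-170, 0, 30, 0, -1], [-170, 0, 30, 0, -1]]}}

```text
time: 15.22
tool_pos: [0.4097, -0.0975, 0.1576]
tool_rot: [-0.036, 0.71, -0.039, -0.702]
contact_force: [-0.0, -0.5, 0.3]
gripper_width: 1.002
```

Run:
```python
from h import *
import pickle
print(manip.state()['contact_force'],tool()[0])
for n in('side','top'):
    f=manip.grab_frame(n);pickle.dump(f,open(n+'1.pkl','wb'));P=cloud(f)
    m=(f['range_z']>0)&(abs(P[...,0]-.51)<.12)&(abs(P[...,1]+.11)<.11)
    d=P[m&(P[...,2]>.011)&(P[...,2]<.021)];A=np.c_[d[:,:2],np.ones(len(d))]
    print(n,'disc',len(d),d.min(0).round(3),d.max(0).round(3),'plane',np.linalg.lstsq(A,d[:,2],rcond=None)[0].round(3),np.median(d[:,2]))
    b=P[m&(P[...,2]>.042)&(P[...,2]<.07)]
    print('boss',len(b),b.mean(0).round(4),np.percentile(b,2,axis=0).round(4),np.percentile(b,98,axis=0).round(4),cv2.minEnclosingCircle(np.float32(b[:,:2]*1000)))
c=plane(f,0,0,0)
uv=proj(f,np.array([.51,-.11,.03]));print(uv)
```

```text
[-0.03842662 -0.48313919  0.34029008] [ 0.4096507  -0.09754621  0.15764177]
side disc 633 [ 0.439 -0.193  0.011] [ 0.603 -0.024  0.021] plane [ 0.001 -0.003  0.014] 0.01411882402957132
boss 177 [ 0.4704 -0.0742  0.0477] [ 0.3909 -0.1372  0.0425] [ 0.5499 -0.0031  0.0534] ((469.1112365722656, -65.4796142578125), 99.70037078857422)
top disc 383 [ 0.494 -0.193  0.011] [ 0.598 -0.057  0.021] plane [-0.001  0.001  0.016] 0.0153860730418387
boss 87 [ 0.4663 -0.0701  0.0503] [ 0.3911 -0.1381  0.043 ] [ 0.5476 -0.0143  0.0564] ((466.35809326171875, -70.628662109375), 95.28864288330078)
[255.36354072 195.84932432]
```

>>> {"method": "play_rows", "body": {"plan": [[-50, 20, 0, 0, -1], [-90, 60, 5, 0, -1], [-120, 110, 10, 0, -1], [-120, 160, 15, 0, -1], [-120, 210, 20, 0, -1], [-120, 250, 30, 0, -1], [-120, 250, 30, 0, -1]]}}

```text
time: 16.2
tool_pos: [0.3501, -0.3432, 0.2683]
tool_rot: [0.04, -0.705, 0.037, 0.708]
contact_force: [0.2, -0.0, -0.2]
gripper_width: 1.0
```

Run:
```python
from h import *
import pickle
np.set_printoptions(precision=4,suppress=True,linewidth=200)
ims=[]
for n in('side','top'):
    f=manip.grab_frame(n);pickle.dump(f,open(n+'2.pkl','wb'));P=cloud(f)
    m=(f['range_z']>0)&(abs(P[...,0]-.52)<.09)&(abs(P[...,1]+.11)<.09)
    b=P[m&(P[...,2]>.046)&(P[...,2]<.058)&(np.hypot(P[...,0]-.515,P[...,1]+.11)<.05)]
    print(n,'boss',len(b),b.mean(0),np.percentile(b,3,axis=0),np.percentile(b,97,axis=0))
    d=P[m&(P[...,2]>.009)&(P[...,2]<.023)];r=np.hypot(d[:,0]-.515,d[:,1]+.11)
    print('disc ext',d.min(0),d.max(0))
    c=proj(f,np.array([.515,-.11,.03])).round().astype(int);h=36
    ims.append(cv2.resize(f['img'][c[1]-h:c[1]+h,c[0]-h:c[0]+h],(390,390),interpolation=cv2.INTER_CUBIC));print(c)
save({'img':np.hstack(ims)},'flat.png')
```

```text
side boss 63 [ 0.521  -0.1138  0.049 ] [ 0.4936 -0.1389  0.0466] [ 0.5479 -0.0827  0.053 ]
disc ext [ 0.4387 -0.1895  0.009 ] [ 0.6029 -0.0223  0.0229]
[259 218]
top boss 80 [ 0.5175 -0.1118  0.0503] [ 0.4907 -0.1381  0.0462] [ 0.5477 -0.0857  0.0561]
disc ext [ 0.4304 -0.1932  0.0091] [ 0.5976 -0.021   0.0228]
[255 195]
```

View pics/flat.png

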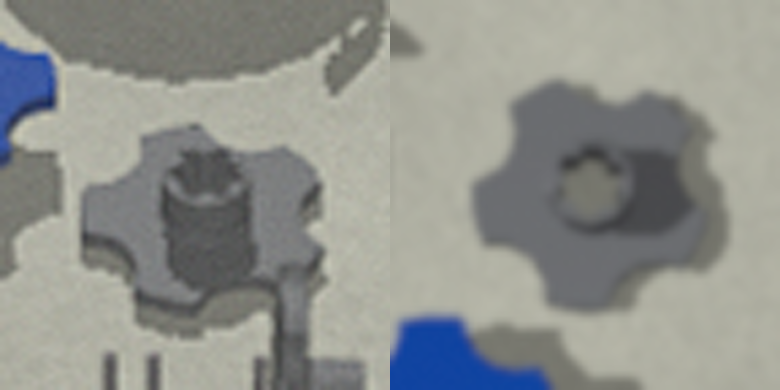

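The wheel lies flat and boss up. In the top crop (up = +x) a pocket faces up and a web faces down at (590,300), so the groove points to +x as expected. Now I'll measure the wheel's phase and the hub profile in the top image.

Run:
```python
from h import *
from scipy.ndimage import map_coordinates
from scipy.optimize import least_squares
np.set_printoptions(precision=1,suppress=True,linewidth=220)
fr=[manip.grab_frame('top') for _ in range(6)];f=fr[0]
g=np.mean([x['img'].astype(float).mean(2) for x in fr],0);np.save('gtop.npy',g)
def samp(p): uv=proj(f,p);return map_coordinates(g,[uv[:,1],uv[:,0]],order=3)
# wheel phase: grey disc mask on plane z=.015
im=f['img'].astype(int);
v,u=np.mgrid[150:245,210:310];p=plane(f,u,v,.015);r=np.hypot(p[...,0]-.52,p[...,1]+.112);th=np.arctan2(p[...,1]+.112,p[...,0]-.52)
A=np.mean([x['img'].astype(float) for x in fr],0)[150:245,210:310]
blueish=A[...,2]-A[...,0]
ring=(r>.062)&(r<.088)
print('bg/wheel sample',A[45,45],A[10,10])
wheel=(blueish>-3)&(A.mean(2)<125)&(r<.1)
w=ring&wheel
print(w.sum(),ring.sum())
s=np.sum(np.exp(5j*th[w]));print('web phase: webs at',np.degrees(np.angle(s))/5%72,'expected webs at 174.3%72=',174.3%72,'amp',abs(s)/w.sum())
ys,xs=np.where(wheel&(r<.09));print('mask centroid',p[wheel&(r<.09)].mean(0)*1000)
# hub polar
for cx,cy in((.527,.3205),(.5245,.323)):
  print('centre',cx,cy)
  R_=np.arange(.010,.054,.002)
  for hd in range(-230,-20,10):
    a=np.radians(hd);q=np.c_[cx+R_*np.cos(a),cy+R_*np.sin(a),np.full(len(R_),.126)]
    print(hd,samp(q).astype(int))
```

```text
bg/wheel sample [117.8 118.3 109.2] [174. 174. 161.]
383 826
web phase: webs at 30.03316526938873 expected webs at 174.3%72= 30.30000000000001 amp 0.4678399449139777
mask centroid [ 518.8 -112.2   15. ]
centre 0.527 0.3205
-230 [64 65 66 66 65 65 65 68 73 79 84 86 87 88 88 88 87 86 85 85 85 85]
-220 [62 64 66 68 71 74 77 80 83 85 87 88 88 88 88 88 87 86 86 85 85 85]
-210 [61 63 66 70 74 79 83 86 87 88 88 88 88 87 87 86 83 82 81 83 84 85]
-200 [59 61 63 66 70 75 80 84 87 88 88 88 88 88 86 85 83 82 82 84 85 86]
-190 [57 58 58 59 62 67 74 80 85 87 87 88 88 87 84 81 78 78 81 84 85 86]
-180 [56 55 55 55 58 64 71 78 83 86 87 88 87 86 83 80 77 77 79 83 84 85]
-170 [55 55 56 58 63 68 75 81 84 86 87 87 86 85 81 77 74 74 77 81 84 85]
-160 [55 56 60 66 73 78 82 85 86 87 87 87 86 84 81 76 73 74 77 81 84 85]
-150 [55 58 64 72 78 83 86 87 87 87 87 87 86 83 78 72 68 70 75 80 84 85]
-140 [56 59 66 74 80 84 86 87 87 87 87 87 85 82 76 69 66 68 74 80 83 85]
-130 [57 60 66 74 80 84 87 88 88 88 88 88 86 82 76 69 65 68 74 79 82 84]
-120 [58 59 63 68 74 80 84 87 88 88 88 88 86 82 74 67 65 70 76 81 83 84]
-
[... 1626 characters left out ...]
66 72 76 81 85 87 88 88 88 87 84 78 71 65 65 70 76 80 83]
-100 [58 58 58 60 63 69 77 83 86 87 87 87 87 85 81 72 65 64 69 76 81 83]
-90 [61 59 58 59 63 70 78 83 86 87 87 87 87 85 80 72 66 65 71 78 82 84]
-80 [63 62 61 62 68 76 82 85 87 87 88 88 88 86 82 75 69 68 72 78 81 83]
-70 [65 63 62 63 70 77 82 85 87 88 88 88 88 87 83 76 70 70 74 79 81 82]
-60 [63 61 59 59 64 70 76 81 85 87 88 88 88 87 85 81 77 76 77 80 82 83]
-50 [ 61  58  55  54  55  60  66  74  81  85  88  91  94  98 100  97  91  84  80  81  83  86]
-40 [ 58  55  52  51  53  57  63  72  80  87  94 104 114 121 125 123 113 100  91  90  96 104]
-30 [ 57  54  52  53  56  62  67  74  81  89  99 110 120 126 127 124 117 112 112 115 119 123]
```

```bash
python3 - <<'E'
from h import *
from scipy.ndimage import map_coordinates
np.set_printoptions(precision=1,suppress=True,linewidth=220)
import pickle
f=pickle.load(open('top2.pkl','rb'));g=np.load('gtop.npy')
def samp(p): uv=proj(f,p);return map_coordinates(g,[uv[:,1],uv[:,0]],order=3)
c=np.array([.526,.321]);t=np.arange(-.016,.0161,.002)
for z,rr in((.126,.020),(.126,.0225),(.126,.025),(.14,.0235),(.155,.0205)):
  print(z,rr)
  for h in(-231,-171,-111,-51,9,69):
    a=np.radians(h);d=np.array([np.cos(a),np.sin(a)]);n=np.array([-d[1],d[0]])
    q=np.c_[c+rr*d+t[:,None]*n,np.full(len(t),z)];print(h,samp(q).astype(int))
E
python3 - <<'E'
import sys; sys.path.insert(0,'.')
from h import *
from scipy.ndimage import map_coordinates
np.set_printoptions(precision=1,suppress=True,linewidth=220)
fr=[manip.grab_frame('side') for _ in range(8)];f=fr[0]
g=np.mean([x['img'].astype(float).mean(2) for x in fr],0)
c=proj(f,np.array([.5265,.321,.15]));print(c)
print(proj(f,np.array([[.5035,.321,.155],[.5495,.321,.155],[.5265,.298,.155],[.5265,.298,.126]])))
print(g[int(c[1])-9:int(c[1])+13,int(c[0])-11:int(c[0])+12].astype(int),int(c[1])-9,int(c[0])-11)
E
```

```text
0.126 0.02
-231 [98 95 89 81 73 67 62 61 65 71 78 82 84 84 85 85 86]
-171 [87 87 85 82 77 73 69 68 69 74 79 83 85 87 87 87 88]
-111 [87 87 87 87 87 86 83 80 77 76 78 81 83 85 87 87 88]
-51 [87 87 87 86 85 83 79 74 69 67 67 69 73 77 82 89 98]
9 [ 88  84  81  80  79  77  74  71  71  77  90 103 114 121 125 127 127]
69 [ 99 113 123 127 130 130 131 131 130 129 127 122 112  99  84  74  71]
0.126 0.0225
-231 [84 81 78 73 68 64 62 63 67 73 80 84 86 87 87 88 88]
-171 [88 88 87 85 83 80 78 77 78 80 83 85 87 87 87 87 88]
-111 [87 87 87 87 88 88 86 85 84 83 84 85 86 87 87 88 88]
-51 [ 88  88  87  87  87  86  84  81  78  77  77  79  81  85  91  99 109]
9 [100  96  93  91  89  87  85  82  80  80  85  92 101 109 115 119 122]
69 [101 112 122 127 129 130 131 131 130 129 127 121 110  96  84  77  76]
0.126 0.025
-231 [81 79 77 74 71 69 68 70 73 78 82 86 87 88 88 88 88]
-171 [88 88 88 87 86 85 84 84 84 85 86 86 87 87 87 87 87]
-111 [87 87 87 88 88 88 88 87 87 87 87 87 87 87 88 88 88]
-51 [ 88  88  88  88  88  87  87  85  85  84  85  87  90  94 101 110 119]
9 [114 112 109 107 104 103 101  99  96  92  88 
[... 2382 characters left out ...]
1  80 117 156 152 141 131]
 [ 91  89  88  94  91  92  91  93  90  88  92  90  89  93  85  82  86  86 119 158 151 127 116]
 [ 90  89  80  81  91  93  92  93  93  93  94  90  89  94  90  88  90  89 121 157 135  96 108]
 [ 90  89  81  77  89  93  94  95  91  93  93  92  91  93  95  95  91  90 117 138  98  71 111]
 [ 90  92  88  77  81  86  92  97  97  93  92  92  93  94  93  95  91  91  93  84  79  73 111]
 [ 91  91  89  84  83  86  89  95  99  95  95  93  96  99  96  97  96  90  88  86  81  77 114]
 [ 89  89  92  90  86  87  88  90  93  95  94  95  96  97  95  95  93  91  89  86  84  83 113]
 [ 90  89  90  89  90  89  89  91  94  96  97  95  96  96  97  96  94  91  89  89  90  85 111]] 115 242
```

```bash
python3 -c "
from h import *
to([.520,-.112,.15],-96)"
```

```text
from [ 0.3514 -0.3419  0.2719] head -96.03 shift [ 121.9 -246.3 -143.5] turn -0.0 w 1.0002152470386005 [-0.92 -0.31  1.84 -0.    1.61  0.75]
```

>>> {"method": "play_rows", "body": {"plan": [[10, -45, -25, 0, -1], [20, -90, -50, 0, -1], [40, -135, -75, 0, -1], [60, -180, -100, 0, -1], [80, -220, -125, 0, -1], [110, -246, -143, 0, -1], [122, -246, -143, 0, -1], [122, -246, -143, 0, -1]]}}

```text
time: 18.0
tool_pos: [0.5185, -0.1124, 0.1487]
tool_rot: [0.037, -0.705, 0.037, 0.707]
contact_force: [0.8, -0.5, 0.8]
gripper_width: 1.001
```

```bash
python3 -c "
from h import *
to([.520,-.112,.0],-96)"
```

```text
from [ 0.5185 -0.1124  0.1487] head -96.03 shift [148.7  -0.5  -1.8] turn -0.001 w 1.0011479790482842 [-0.35 -0.13  1.89 -0.    1.38  1.32]
```

>>> {"method": "play_rows", "body": {"plan": [[50, 0, -1, 0, -1], [95, 0, -1, 0, -1], [130, 0, -1, 0, -1], [144, 0, -1, 0, -1], [148, 0, -1, 0, -1], [148, 0, -1, 0, -1]]}}

```text
time: 18.75
tool_pos: [0.5216, -0.1131, 0.0035]
tool_rot: [-0.037, 0.707, -0.038, -0.705]
contact_force: [0.1, 0.3, 1.5]
gripper_width: 1.0
```

>>> {"method": "play_rows", "body": {"plan": [[0, 0, 0, 0, 0], [0, 0, 0, 0, 1], [0, 0, 0, 0, 1], [0, 0, 0, 0, 1], [-10, 0, 0, 0, 1], [-20, 0, 0, 0, 1], [-20, 0, 0, 0, 1]]}}

```text
time: 19.62
tool_pos: [0.521, -0.1127, 0.0228]
tool_rot: [-0.037, 0.707, -0.037, -0.706]
contact_force: [0.0, -0.6, -2.9]
gripper_width: 0.686
```

Run:
```python
from h import *
print(manip.state()['contact_force'],tool()[0])
f=manip.grab_frame('side');P=cloud(f)
m=(f['range_z']>0)&(np.hypot(P[...,0]-.52,P[...,1]+.112)<.08)&(P[...,2]>.02)&(P[...,2]<.05);d=P[m];print(len(d),np.median(d,0),np.linalg.lstsq(np.c_[d[:,:2],np.ones(len(d))],d[:,2],rcond=None)[0])
```

```text
[ 0.0187307  -0.56552263 -2.91513625] [ 0.52096878 -0.11265696  0.02277757]
761 [ 0.51421144 -0.13318203  0.03178677] [-0.00092737  0.00979288  0.03376752]
```

Gripped and level. Up, then over toward the hub.

>>> {"method": "play_rows", "body": {"plan": [[-40, 0, 0, 0, 1], [-90, 0, 0, 0, 1], [-140, 0, 0, 0, 1], [-190, 0, 0, 0, 1], [-230, 0, 0, 0, 1], [-240, 0, 0, 0, 1]]}}

```text
time: 20.42
tool_pos: [0.5216, -0.1128, 0.2648]
tool_rot: [-0.037, 0.708, -0.038, -0.704]
contact_force: [-0.2, -0.3, -5.1]
gripper_width: 0.687
```

>>> {"method": "play_rows", "body": {"plan": [[0, -50, 0, 0, 1], [0, -100, 0, 0, 1], [0, -155, 0, 0, 1], [0, -210, 0, 0, 1], [0, -265, 0, 0, 1], [0, -320, 0, 0, 1], [0, -375, 0, 0, 1], [0, -410, 0, 0, 1]]}}

```text
time: 21.42
tool_pos: [0.5621, 0.2974, 0.258]
tool_rot: [0.036, -0.705, 0.037, 0.708]
contact_force: [0.6, -1.3, -4.3]
gripper_width: 0.686
```

```bash
python3 -c "
from h import *
to([.5265,.321,.19],-80.5)"
```

```text
from [0.5621 0.2974 0.258 ] head -95.92 shift [ 68.1 -19.9  37.5] turn -0.269 w 0.6861745212250202 [0.37 0.06 1.53 0.   1.56 2.04]
```

>>> {"method": "play_rows", "body": {"plan": [[0, -10, 19, -0.14, 1], [0, -20, 37.5, -0.27, 1], [35, -20, 37.5, -0.27, 1], [68, -20, 37.5, -0.27, 1], [68, -20, 37.5, -0.27, 1], [68, -20, 37.5, -0.27, 1]]}}

```text
time: 22.18
tool_pos: [0.5283, 0.3191, 0.1936]
tool_rot: [-0.058, -0.705, -0.058, 0.705]
contact_force: [-0.6, -0.2, -3.8]
gripper_width: 0.685
```

Run:
```python
from h import *
to([.5265,.321,.16],-80.5)
for n in('top','side'):
    f=manip.grab_frame(n);P=cloud(f)
    m=(f['range_z']>0)&(np.hypot(P[...,0]-.5265,P[...,1]-.321)<.1)&(P[...,2]>.195)&(P[...,2]<.21);d=P[m];print(n,len(d),np.median(d,0),np.percentile(d,1,axis=0),np.percentile(d,99,axis=0))
```

```text
from [0.5283 0.3191 0.1936] head -80.56 shift [33.6 -2.1  1.4] turn -0.001 w 0.6846640465429119 [0.42 0.05 1.65 0.   1.45 1.83]
top 557 [0.51997717 0.27617985 0.20394693] [0.44894812 0.23264426 0.19661713] [0.60315511 0.38534535 0.20955276]
side 508 [0.52610803 0.29221225 0.20371245] [0.44828119 0.23438214 0.19568015] [0.60527398 0.38906902 0.20884489]
```

>>> {"method": "play_rows", "body": {"plan": [[10, -2, 1, 0, 1], [18, -2, 1, 0, 1], [24, -2, 1, 0, 1], [28, -2, 1, 0, 1], [28, -2, 1, 0, 1]]}}

```text
time: 22.9
tool_pos: [0.5279, 0.3229, 0.1679]
tool_rot: [0.057, 0.706, 0.06, -0.703]
contact_force: [-0.8, 5.4, 1.2]
gripper_width: 0.683
```

>>> {"method": "play_rows", "body": {"plan": [[2, 0, 0, 0, 1], [4, 0, 0, 0, 1], [6, 0, 0, 0, 1], [6, 0, 0, 0, 1]]}}

```text
time: 23.4
tool_pos: [0.528, 0.3239, 0.1617]
tool_rot: [0.056, 0.706, 0.061, -0.703]
contact_force: [1.2, 8.9, -0.1]
gripper_width: 0.682
```

>>> {"method": "play_rows", "body": {"plan": [[0, -1.5, 0, 0, 1], [0, -3, 0, 0, 1], [0, -3, 0, 0, 1]]}}

```text
time: 23.78
tool_pos: [0.5275, 0.3241, 0.1604]
tool_rot: [0.058, 0.706, 0.058, -0.704]
contact_force: [3.8, 2.7, -0.5]
gripper_width: 0.687
```

>>> {"method": "play_rows", "body": {"plan": [[2, 0, 0, 0, 1], [4, 0, 0, 0, 1], [4, 0, 0, 0, 1]]}}

```text
time: 24.15
tool_pos: [0.5277, 0.3241, 0.1588]
tool_rot: [0.058, 0.706, 0.058, -0.704]
contact_force: [0.8, 1.7, 7.2]
gripper_width: 0.685
```

>>> {"method": "play_rows", "body": {"plan": [[1, 0, 0, 0.04, 1], [1, 0, 0, 0.08, 1], [1, 0, 0, 0.12, 1], [1, 0, 0, 0.12, 1]]}}

```text
time: 24.65
tool_pos: [0.5281, 0.3241, 0.1561]
tool_rot: [0.016, 0.708, 0.016, -0.705]
contact_force: [5.5, 1.5, 0.9]
gripper_width: 0.681
```

>>> {"method": "play_rows", "body": {"plan": [[0, 0, 0, -0.08, 1], [0, 0, 0, -0.14, 1], [0, 0, 0, -0.18, 1], [0, 0, 0, -0.22, 1], [0, 0, 0, -0.26, 1], [0, 0, 0, -0.26, 1]]}}

```text
time: 25.4
tool_pos: [0.528, 0.3244, 0.156]
tool_rot: [0.107, 0.7, 0.108, -0.697]
contact_force: [5.2, 4.8, 0.9]
gripper_width: 0.681
```

```bash
python3 -c "
from h import *
to([.5265,.321,.16],-80.5);print(manip.state()['contact_force'],manip.state()['ft_torque'])"
```

```text
from [0.528  0.3244 0.156 ] head -72.54 shift [-4.1  2.8  2.4] turn 0.139 w 0.6805151056701451 [ 0.43  0.08  1.68 -0.    1.38  1.7 ]
[5.16390448 4.82977246 0.9474033 ] [ 0.70179122 -1.06474356 -0.03894892]
```

```bash
cat >> h.py <<'E'
def disc(c=(.527,.323)):
    t=tool()[0]
    for n in('top','side'):
        f=manip.grab_frame(n);P=cloud(f);r=np.hypot(P[...,0]-c[0],P[...,1]-c[1])
        m=(f['range_z']>0)&(r<.075)&(r>.045)&(abs(P[...,2]-t[2]-.013)<.02);d=P[m]
        for _ in range(3):
            k=np.linalg.lstsq(np.c_[d[:,:2]-c,np.ones(len(d))],d[:,2],rcond=None)[0];e=np.c_[P[m][:,:2]-c,np.ones(m.sum())]@k-P[m][:,2];d=P[m][abs(e)<.006]
        print(n,len(d),'slope',k[:2].round(3),'face z',round(k[2]-.015,4),'TCP',t.round(4))
E
python3 -c "
from h import *
disc()"
```

```text
top 324 slope [ 0.023 -0.   ] face z 0.151 TCP [0.528  0.3244 0.156 ]
side 271 slope [0.019 0.013] face z 0.1496 TCP [0.528  0.3244 0.156 ]
```

>>> {"method": "play_rows", "body": {"plan": [[-2, -1, -2, -0.16, 1], [-2, -1, -2, -0.32, 1], [-2, -1, -2, -0.48, 1], [-2, -1, -2, -0.62, 1], [-1, -1, -2, -0.7, 1], [0, -1, -2, -0.74, 1], [0, -1, -2, -0.74, 1]]}}

```text
time: 26.38
tool_pos: [0.5274, 0.3255, 0.1566]
tool_rot: [-0.353, -0.612, -0.353, 0.613]
contact_force: [-3.7, 1.4, 8.0]
gripper_width: 0.686
```

>>> {"method": "play_rows", "body": {"plan": [[1, 0, 0, -0.04, 1], [2, 0, 0, -0.08, 1], [2, 0, 0, -0.12, 1], [2, 0, 0, -0.12, 1]]}}

```text
time: 26.88
tool_pos: [0.5279, 0.3253, 0.1565]
tool_rot: [-0.387, -0.591, -0.388, 0.592]
contact_force: [-5.1, -1.4, 12.8]
gripper_width: 0.686
```

>>> {"method": "play_rows", "body": {"plan": [[0, 0, 0, -0.04, 1], [0, 0, 0, -0.08, 1], [0, 0, 0, -0.12, 1], [0, 0, 0, -0.12, 1]]}}

```text
time: 27.38
tool_pos: [0.5288, 0.326, 0.1565]
tool_rot: [0.425, 0.566, 0.424, -0.565]
contact_force: [-1.7, 0.2, 10.9]
gripper_width: 0.681
```

```bash
python3 -c "
from h import *
to([.5265,.321,.16],-20.5);print(manip.state()['contact_force'],manip.state()['ft_torque']);disc()"
```

```text
from [0.5288 0.326  0.1565] head -16.21 shift [-3.5 -0.8  5.4] turn 0.075 w 0.6809273800519197 [ 0.43  0.08  1.68 -0.    1.38  0.72]
[-1.67295722  0.21841466 10.92388771] [0.23484695 0.31309667 1.03465139]
top 336 slope [ 0.004 -0.011] face z 0.1519 TCP [0.5288 0.326  0.1565]
side 242 slope [ 0.006 -0.006] face z 0.1499 TCP [0.5288 0.326  0.1565]
```

>>> {"method": "play_rows", "body": {"plan": [[0, 0, 0, 0.03, 1], [0, 0, 0, 0.06, 1], [0, 0, 0, 0.06, 1]]}}

```text
time: 27.85
tool_pos: [0.5287, 0.3258, 0.1565]
tool_rot: [0.408, 0.578, 0.407, -0.577]
contact_force: [-1.2, -0.3, 11.3]
gripper_width: 0.686
```

```bash
python3 -c "
from h import *
to([.5265,.321,.16],-20.5);print(manip.state()['contact_force'],manip.state()['ft_torque'])"
```

```text
from [0.5287 0.3258 0.1565] head -19.56 shift [-3.5 -0.5  5.2] turn 0.016 w 0.6861717424985299 [ 0.43  0.08  1.68 -0.    1.38  0.77]
[-1.21239783 -0.29958311 11.31872506] [0.06930526 0.44841157 1.5184606 ]
```

>>> {"method": "play_rows", "body": {"plan": [[0, 0, 0, -0.05, 1], [0, 0, 0, -0.1, 1], [0, 0, 0, -0.15, 1], [0, 0, 0, -0.15, 1]]}}

```text
time: 28.35
tool_pos: [0.5294, 0.3264, 0.1563]
tool_rot: [0.449, 0.548, 0.449, -0.545]
contact_force: [0.4, 2.0, 9.5]
gripper_width: 0.686
```

```bash
python3 -c "
from h import *
to([.5265,.321,.16],-20.5);print(manip.state()['contact_force'],manip.state()['ft_torque'])"
```

```text
from [0.5294 0.3264 0.1563] head -11.2 shift [-3.7 -1.8  5.8] turn 0.162 w 0.6864350805651711 [0.43 0.08 1.68 0.   1.38 0.63]
[0.3970753  2.01468221 9.46360423] [ 0.47205836 -0.07355905  0.21059527]
```

```bash
cat >> h.py <<'E'
def phase(c=(.528,.324)):
    t=tool()[0]
    for n in('top','side'):
        S=0;W=np.zeros(72)
        f=manip.grab_frame(n);P=cloud(f)
        x=P[...,0]-c[0];y=P[...,1]-c[1];r=np.hypot(x,y);th=np.arctan2(y,x)
        m=(f['range_z']>0)&(r>.069)&(r<.088)&(abs(P[...,2]-t[2]-.011)<.014)
        h,_=np.histogram(np.degrees(th[m])%360,bins=36,range=(0,360));print(n,h)
        s=np.exp(5j*th[m]).sum();print('webs at',np.degrees(np.angle(s))/5%72,'amp',abs(s)/m.sum())
E
python3 -c "
from h import *
phase()"
```

```text
top [ 0  0  0  0  0  0  0  0  0  4  5  0  0  0  0  0  0  0  6 16 15  0  0  4
 21 20 24 12  0  0  1 16 19 14 16  1]
webs at 43.4311100967284 amp 0.5511040806315269
side [ 0  0 10  8  5  0  0  0  0  1  0  1  5  4  0  0  1  5  5  8 12  1  0  0
 10 15 14 12  3  0  3 14 13 13  7  1]
webs at 43.2789280244983 amp 0.5019678132656041
```

>>> {"method": "play_rows", "body": {"plan": [[-5, 0, 0, 0, 1], [-9, 0, 0, 0, 1], [-9, 0, 0, 0, 1]]}}

```text
time: 28.82
tool_pos: [0.5279, 0.3251, 0.1598]
tool_rot: [-0.449, -0.546, -0.449, 0.547]
contact_force: [1.2, 2.6, -0.9]
gripper_width: 0.683
```

```bash
python3 -c "
from h import *
to([.5265,.321,.16],-20.5);print(manip.state()['contact_force'],manip.state()['ft_torque']);disc()"
```

```text
from [0.5279 0.3251 0.1598] head -11.24 shift [-0.2 -0.5  4.3] turn 0.162 w 0.6825051817875666 [ 0.43  0.08  1.67 -0.    1.39  0.63]
[ 1.15218296  2.63567747 -0.88508806] [ 0.4578261  -0.22307322 -0.02257919]
top 350 slope [0.005 0.001] face z 0.1551 TCP [0.5279 0.3251 0.1598]
side 256 slope [0.006 0.019] face z 0.1542 TCP [0.5279 0.3251 0.1598]
```

>>> {"method": "play_rows", "body": {"plan": [[5, 0, 0, 0, 1], [9, 0, 0, -0.03, 1], [9, 0, 0, -0.06, 1], [9, 0, 0, -0.06, 1]]}}

```text
time: 29.42
tool_pos: [0.529, 0.3259, 0.1559]
tool_rot: [0.465, 0.534, 0.464, -0.532]
contact_force: [-1.5, 2.2, 8.9]
gripper_width: 0.685
```

```bash
cat >> h.py <<'E'
def st(): 
    s=manip.state();M=tool()[1];print('t',round(s['time'],2),'head',np.degrees(np.arctan2(M[1,1],M[0,1])).round(1),tool()[0].round(4),'F',s['contact_force'].round(1),'M',s['ft_torque'].round(2),s['gripper_width'])
E
python3 -c "
from h import *
st()"
```

```text
t 29.43 head -7.8 [0.529  0.3259 0.1559] F [-1.5  2.2  8.9] M [ 0.27 -0.07 -0.03] 0.6854429692544941
```

>>> {"method": "play_rows", "body": {"plan": [[0, 0, 0, -0.05, 1], [0, 0, 0, -0.1, 1], [0, 0, 0, -0.1, 1]]}}

```text
time: 29.8
tool_pos: [0.5289, 0.3262, 0.1556]
tool_rot: [0.491, 0.51, 0.491, -0.508]
contact_force: [-0.6, 1.5, 8.2]
gripper_width: 0.682
```

```bash
python3 -c "
from h import *
st()"
```

```text
t 29.8 head -2.1 [0.5289 0.3262 0.1556] F [-0.6  1.5  8.2] M [ 0.34  0.04 -0.  ] 0.6823149466005914
```

>>> {"method": "play_rows", "body": {"plan": [[0, 0, 0, -0.05, 1], [0, 0, 0, -0.1, 1], [0, 0, 0, -0.1, 1]]}}

```text
time: 30.18
tool_pos: [0.5282, 0.3259, 0.1551]
tool_rot: [0.516, 0.484, 0.516, -0.483]
contact_force: [-3.3, 1.9, 7.9]
gripper_width: 0.682
```

```bash
python3 -c "
from h import *
st()"
```

```text
t 30.18 head 3.7 [0.5282 0.3259 0.1551] F [-3.3  1.9  7.9] M [ 0.19  0.34 -0.17] 0.6824126126032712
```

>>> {"method": "play_rows", "body": {"plan": [[0, 0, 0, -0.15, 1], [0, 0, 0, -0.3, 1], [0, 0, 0, -0.42, 1], [0, 0, 0, -0.46, 1], [0, 0, 0, -0.5, 1], [0, 0, 0, -0.54, 1], [0, 0, 0, -0.54, 1]]}}

```text
time: 31.05
tool_pos: [0.5281, 0.3252, 0.1565]
tool_rot: [0.626, 0.329, 0.626, -0.329]
contact_force: [-5.2, -1.5, 13.8]
gripper_width: 0.688
```

```bash
python3 -c "
from h import *
st()"
```

```text
t 31.05 head 34.5 [0.5281 0.3252 0.1565] F [-5.2 -1.5 13.8] M [-0.49  1.1  -0.49] 0.688482761599887
```

>>> {"method": "play_rows", "body": {"plan": [[0, 0, 0, -0.04, 1], [0, 0, 0, -0.08, 1], [0, 0, 0, -0.12, 1], [0, 0, 0, -0.12, 1]]}}

```text
time: 31.55
tool_pos: [0.5286, 0.326, 0.1565]
tool_rot: [0.644, 0.293, 0.644, -0.291]
contact_force: [-3.7, 1.4, 12.3]
gripper_width: 0.681
```

```bash
python3 -c "
from h import *
st()"
```

```text
t 31.55 head 41.2 [0.5286 0.326  0.1565] F [-3.7  1.4 12.3] M [ 0.06  0.78 -1.47] 0.6813716502754257
```

>>> {"method": "play_rows", "body": {"plan": [[0, 0, 0, -0.04, 1], [0, 0, 0, -0.08, 1], [0, 0, 0, -0.12, 1], [0, 0, 0, -0.12, 1]]}}

```text
time: 32.05
tool_pos: [0.5279, 0.3269, 0.1566]
tool_rot: [0.661, 0.251, 0.661, -0.249]
contact_force: [-5.1, 1.8, 13.2]
gripper_width: 0.685
```

```bash
python3 -c "
from h import *
st();disc()"
```

```text
t 32.05 head 48.5 [0.5279 0.3269 0.1566] F [-5.1  1.8 13.2] M [0.44 0.97 0.81] 0.6849332805147086
top 371 slope [-0.006  0.007] face z 0.1521 TCP [0.5279 0.3269 0.1566]
side 268 slope [-0.001  0.006] face z 0.1504 TCP [0.5279 0.3269 0.1566]
```

Run:
```python
from h import *
import pickle
phase()
out=[]
for n,g in(('top',np.load('gtop.npy')),('side',None)):
    f=pickle.load(open(n+'2.pkl','rb'))
    if g is None: g=np.mean([pickle.load(open(x,'rb'))['img'].astype(float).mean(2) for x in('side0.pkl','side1.pkl','side2.pkl')],0)
    c=proj(f,np.array([.527,.3225,.15]));h=11;k=18
    u0,v0=int(c[0])-h,int(c[1])-h
    p=g[v0:v0+2*h,u0:u0+2*h];p=np.clip((p-45)/(135-45),0,1)**.7*255
    I=cv2.cvtColor(cv2.resize(p.astype(np.uint8),None,fx=k,fy=k,interpolation=cv2.INTER_CUBIC),cv2.COLOR_GRAY2BGR)
    for z,col,r in((.126,(0,200,255),.024),(.157,(0,255,0),.024)):
        for a in range(-180,180,30):
            q=proj(f,np.array([.527+r*np.cos(np.radians(a)),.3225+r*np.sin(np.radians(a)),z]))
            x=((q-[u0,v0]+.5)*k).astype(int);cv2.circle(I,tuple(int(t) for t in x),3,col,-1)
            if z==.126: cv2.putText(I,str(a),tuple(int(t) for t in x),0,.38,(0,0,255),1)
    out.append(I)
cv2.imwrite('pics/hub2.png',np.hstack(out))
```

```text
top [ 1  9  0  0  0  0  0  0  0 12  6  0  0  0  0  0  0  0  7  8  0  0  7 21
 21 22  8  0  0  3 18 17 17 11  0  0]
webs at 29.293596160679716 amp 0.5691744706313038
side [ 3  8  8  7  5  1  0  0  0  0  0  0  0  0  0  6  4  6  6  8  0  0  0 10
 13 13 10  1  0  1 15 12  9  8  1  0]
webs at 31.32492425543139 amp 0.5203112513890341
```

View pics/hub2.png

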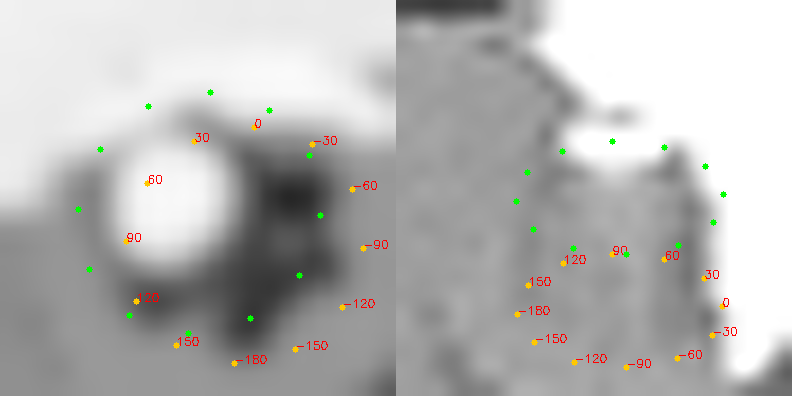

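>>> {"method": "play_rows", "body": {"plan": [[-10, 0, 0, 0, 1], [-10, 0, 0, 0.18, 1], [-10, 0, 0, 0.36, 1], [-10, 0, 0, 0.54, 1], [-10, 0, 0, 0.72, 1], [-10, 0, 0, 0.9, 1], [-10, 0, 0, 1.08, 1], [-10, 0, 0, 1.26, 1]]}}

```text
time: 33.25
tool_pos: [0.5265, 0.325, 0.1608]
tool_rot: [-0.384, -0.592, -0.385, 0.595]
contact_force: [1.0, 0.8, -2.9]
gripper_width: 0.681
```

>>> {"method": "play_rows", "body": {"plan": [[0, 0, 0, 0.18, 1], [0, 0, 0, 0.36, 1], [0, 0, 0, 0.54, 1], [0, 0, 0, 0.72, 1], [0, 0, 0, 0.9, 1], [0, 0, 0, 1.03, 1], [0, 0, 0, 1.03, 1]]}}

```text
time: 34.12
tool_pos: [0.5269, 0.3252, 0.1609]
tool_rot: [-0.045, -0.705, -0.044, 0.707]
contact_force: [0.6, 2.7, -6.4]
gripper_width: 0.684
```

```bash
python3 -c "
from h import *
st()"
```

```text
t 34.12 head -82.8 [0.5269 0.3252 0.1609] F [ 0.6  2.7 -6.4] M [ 0.54 -0.17  0.05] 0.6837426423828067
```

>>> {"method": "play_rows", "body": {"plan": [[3, 0, 0, 0, 1], [6, 0, 0, 0, 1], [8, 0, 0, 0, 1], [8, 0, 0, 0, 1]]}}

```text
time: 34.62
tool_pos: [0.5278, 0.3254, 0.1603]
tool_rot: [-0.045, -0.706, -0.045, 0.706]
contact_force: [-10.8, -3.1, 18.0]
gripper_width: 0.683
```

```bash
python3 -c "
from h import *
st()"
```

```text
t 34.62 head -82.7 [0.5278 0.3254 0.1603] F [-10.8  -3.1  18. ] M [-0.63  2.03  0.06] 0.6826259250036707
```

>>> {"method": "play_rows", "body": {"plan": [[2, 0, 0, -0.05, 1], [3, 0, 0, -0.1, 1], [3, 0, 0, -0.1, 1]]}}

```text
time: 35.0
tool_pos: [0.5307, 0.3264, 0.1598]
tool_rot: [0.079, 0.705, 0.081, -0.7]
contact_force: [-4.8, -2.8, 20.4]
gripper_width: 0.683
```

```bash
python3 -c "
from h import *
st()"
```

```text
t 35.0 head -77.0 [0.5307 0.3264 0.1598] F [-4.8 -2.8 20.4] M [-0.2   1.25  0.11] 0.683492165102626
```

>>> {"method": "play_rows", "body": {"plan": [[-12, 0, 0, 0, 1], [-12, 0, 0, -0.18, 1], [-12, 0, 0, -0.36, 1], [-12, 0, 0, -0.54, 1], [-12, 0, 0, -0.72, 1], [-12, 0, 0, -0.9, 1], [-12, 0, 0, -1.08, 1], [-12, 0, 0, -1.26, 1]]}}

```text
time: 36.0
tool_pos: [0.5272, 0.325, 0.162]
tool_rot: [-0.48, -0.518, -0.48, 0.52]
contact_force: [0.5, 1.7, -3.3]
gripper_width: 0.682
```

```bash
python3 -c "
from h import *
st()"
```

```text
t 36.0 head -4.5 [0.5272 0.325  0.162 ] F [ 0.5  1.7 -3.3] M [ 0.33 -0.05  0.  ] 0.6823194981582232
```

>>> {"method": "play_rows", "body": {"plan": [[5, 0, 0, 0, 1], [9, 0, 0, 0, 1], [10, 0, 0, -0.04, 1], [10, 0, 0, -0.08, 1], [10, 0, 0, -0.08, 1]]}}

```text
time: 36.62
tool_pos: [0.529, 0.3263, 0.156]
tool_rot: [0.498, 0.503, 0.498, -0.501]
contact_force: [-0.7, 1.3, 5.0]
gripper_width: 0.682
```

```bash
python3 -c "
from h import *
st()"
```

```text
t 36.62 head -0.5 [0.529  0.3263 0.156 ] F [-0.7  1.3  5. ] M [ 0.51  0.18 -0.05] 0.6820146986965787
```

>>> {"method": "play_rows", "body": {"plan": [[2, 0, 0, -0.05, 1], [2, 0, 0, -0.1, 1], [2, 0, 0, -0.15, 1], [2, 0, 0, -0.15, 1]]}}

```text
time: 37.12
tool_pos: [0.5279, 0.3262, 0.1537]
tool_rot: [0.534, 0.464, 0.534, -0.463]
contact_force: [-3.6, 2.2, 6.1]
gripper_width: 0.681
```

```bash
python3 -c "
from h import *
st()"
```

```text
t 37.12 head 8.1 [0.5279 0.3262 0.1537] F [-3.6  2.2  6.1] M [ 0.29  0.77 -0.1 ] 0.6809549140389433
```

>>> {"method": "play_rows", "body": {"plan": [[0, 0, 0, -0.04, 1], [0, 0, 0, -0.08, 1], [0, 0, 0, -0.12, 1], [0, 0, 0, -0.12, 1]]}}

```text
time: 37.62
tool_pos: [0.528, 0.3263, 0.1535]
tool_rot: [0.559, 0.433, 0.56, -0.431]
contact_force: [-3.6, 2.5, 6.1]
gripper_width: 0.685
```

```bash
python3 -c "
from h import *
st()"
```

```text
t 37.62 head 14.7 [0.528  0.3263 0.1535] F [-3.6  2.5  6.1] M [ 0.46  0.8  -1.77] 0.6849889976656078
```

>>> {"method": "play_rows", "body": {"plan": [[0, 0, 0, -0.04, 1], [0, 0, 0, -0.08, 1], [0, 0, 0, -0.12, 1], [0, 0, 0, -0.12, 1]]}}

```text
time: 38.12
tool_pos: [0.528, 0.3264, 0.1535]
tool_rot: [0.584, 0.399, 0.585, -0.397]
contact_force: [-2.9, 2.9, 5.8]
gripper_width: 0.676
```

```bash
python3 -c "
from h import *
st()"
```

```text
t 38.12 head 21.5 [0.528  0.3264 0.1535] F [-2.9  2.9  5.8] M [ 0.51  0.8  -1.96] 0.6764655824540278
```

>>> {"method": "play_rows", "body": {"plan": [[0, 0, 0, 0.06, 1], [0, 0, 0, 0.12, 1], [0, 0, 0, 0.16, 1], [3, 0, 0, 0.2, 1], [5, 0, 0, 0.2, 1], [5, 0, 0, 0.2, 1]]}}

```text
time: 38.88
tool_pos: [0.5288, 0.3276, 0.1514]
tool_rot: [0.543, 0.454, 0.544, -0.451]
contact_force: [-5.9, 3.0, 13.9]
gripper_width: 0.679
```

```bash
python3 -c "
from h import *
st();disc();phase()"
```

```text
t 38.88 head 10.4 [0.5288 0.3276 0.1514] F [-5.9  3.  13.9] M [ 0.57  0.98 -0.02] 0.6791065020009651
top 374 slope [0.007 0.002] face z 0.1468 TCP [0.5288 0.3276 0.1514]
side 248 slope [0.009 0.009] face z 0.1451 TCP [0.5288 0.3276 0.1514]
top [12  1  0  0  0  0  0  0  0  0  0  0  0  0  0  0  0  0  0 12 21 20 14  1
  0  3 17 19 20 14  1  0  0 12 16 15]
webs at 63.8810302452357 amp 0.6046050155832525
side [ 6  4  0  0  3  1  0  1  0  0  0  1  7  5  7  5  0  0  0  5 12  9 12  5
  0  1 11 15 12 12  2  0  2 11 11 10]
webs at 64.87600201344549 amp 0.48991184798089854
```

It is engaging: the disc has sunk with the tool and the groove sits at about 100°. I'll relieve the side load and press on.

>>> {"method": "play_rows", "body": {"plan": [[0, -1.5, -1, 0, 1], [1, -2.7, -2, 0, 1], [3, -2.7, -2, 0, 1], [3, -2.7, -2, 0, 1]]}}

```text
time: 39.58
tool_pos: [0.5285, 0.3282, 0.1509]
tool_rot: [0.545, 0.456, 0.541, -0.45]
contact_force: [-3.5, -0.3, 17.6]
gripper_width: 0.681
```

```bash
python3 -c "
from h import *
st()"
```

```text
t 39.58 head 10.4 [0.5285 0.3282 0.1509] F [-3.5 -0.3 17.6] M [-0.22  0.18 -0.08] 0.6811115360770059
```

>>> {"method": "play_rows", "body": {"plan": [[0, 0, 0, 0.04, 1], [0, 0, 0, 0.08, 1], [0, 0, 0, 0.08, 1]]}}

```text
time: 39.95
tool_pos: [0.5292, 0.3276, 0.15]
tool_rot: [0.527, 0.477, 0.522, -0.471]
contact_force: [2.9, -1.8, 12.9]
gripper_width: 0.682
```

```bash
python3 -c "
from h import *
st()"
```

```text
t 39.95 head 5.8 [0.5292 0.3276 0.15  ] F [ 2.9 -1.8 12.9] M [-0.13 -0.16  0.07] 0.682314671883488
```

>>> {"method": "play_rows", "body": {"plan": [[0, 0, 0, 0.04, 1], [0, 0, 0, 0.08, 1], [0, 0, 0, 0.08, 1]]}}

```text
time: 40.33
tool_pos: [0.5295, 0.3273, 0.1496]
tool_rot: [0.509, 0.497, 0.504, -0.49]
contact_force: [4.8, -1.4, 13.1]
gripper_width: 0.683
```

```bash
python3 -c "
from h import *
st()"
```

```text
t 40.33 head 1.5 [0.5295 0.3273 0.1496] F [ 4.8 -1.4 13.1] M [-0.21 -0.16  1.62] 0.6832158552675336
```

>>> {"method": "play_rows", "body": {"plan": [[2, 1, 0, -0.06, 1], [4, 1, 0, -0.1, 1], [5, 1, 0, -0.15, 1], [5, 1, 0, -0.11, 1], [6, 1, 0, -0.07, 1], [6, 1, 0, -0.11, 1], [6, 1, 0, -0.11, 1]]}}

```text
time: 41.2
tool_pos: [0.5292, 0.3281, 0.1478]
tool_rot: [0.533, 0.469, 0.53, -0.464]
contact_force: [-9.2, -3.1, 30.7]
gripper_width: 0.681
```

```bash
python3 -c "
from h import *
st();disc()"
```

```text
t 41.2 head 7.5 [0.5292 0.3281 0.1478] F [-9.2 -3.1 30.7] M [-0.78  1.45 -0.42] 0.6809550377646024
top 362 slope [ 0.014 -0.011] face z 0.1433 TCP [0.5292 0.3281 0.1478]
side 240 slope [ 0.012 -0.   ] face z 0.1419 TCP [0.5292 0.3281 0.1478]
```

>>> {"method": "play_rows", "body": {"plan": [[-5, 0, 0, 0.02, 1], [-10, 0, 0, 0.02, 1], [-10, 0, 0, 0.02, 1]]}}

```text
time: 41.68
tool_pos: [0.5291, 0.3277, 0.1483]
tool_rot: [0.529, 0.474, 0.526, -0.468]
contact_force: [8.2, 3.8, -3.0]
gripper_width: 0.685
```

```bash
python3 -c "
from h import *
st()"
```

```text
t 41.67 head 6.4 [0.5291 0.3277 0.1483] F [ 8.2  3.8 -3. ] M [ 0.73 -2.03  0.36] 0.6846291676637813
```

Nearly force-free vertically. Opening the fingers so the wheel can settle by itself.

>>> {"method": "play_rows", "body": {"plan": [[0, 0, 0, 0, 0.2], [0, 0, 0, 0, -0.3], [0, 0, 0, 0, -0.6], [0, 0, 0, 0, -0.6]]}}

```text
time: 42.18
tool_pos: [0.5255, 0.3265, 0.1471]
tool_rot: [0.527, 0.47, 0.528, -0.472]
contact_force: [0.6, 0.9, 0.1]
gripper_width: 0.799
```

```bash
python3 -c "
from h import *
st();disc();phase()"
```

```text
t 42.17 head 6.5 [0.5255 0.3265 0.1471] F [0.6 0.9 0.1] M [-0.04 -0.01  0.02] 0.7994347723719759
top 367 slope [0.011 0.012] face z 0.1443 TCP [0.5255 0.3265 0.1471]
side 234 slope [0.018 0.007] face z 0.1422 TCP [0.5255 0.3265 0.1471]
top [ 8  0  0  0  0  0  0  0  0  0  0  0  0  0  0  0  0  0  4 16 17 20  8  0
  0  7 20 18 20  8  1  0  2 16 17 15]
webs at 60.66417993048106 amp 0.6007589667814894
side [ 9  0  0  0  5  0  2  0  0  0  0  1  4  3  9  2  0  0  3  9  8 11 10  0
  0  2 12 16 15  9  0  0  5 14 11  6]
webs at 61.96162509827562 amp 0.5086125714356872
```

>>> {"method": "play_rows", "body": {"plan": [[2, 3.5, -1, 0, -0.6], [2, 3.5, -1, 0, 0.5], [2, 3.5, -1, 0, 1], [2, 3.5, -1, 0, 1], [2, 3.5, -1, 0, 1]]}}

```text
time: 43.0
tool_pos: [0.5287, 0.3284, 0.1461]
tool_rot: [0.527, 0.47, 0.528, -0.471]
contact_force: [-5.4, -1.9, 4.5]
gripper_width: 0.683
```

```bash
python3 -c "
from h import *
st()"
```

```text
t 43.0 head 6.5 [0.5287 0.3284 0.1461] F [-5.4 -1.9  4.5] M [-0.18  1.   -0.05] 0.68252904529413
```

>>> {"method": "play_rows", "body": {"plan": [[3, 0, 0, -0.03, 1], [5, 0, 0, 0, 1], [7, 0, 0, 0.03, 1], [8, 0, 0, 0, 1], [8, 0, 0, -0.03, 1], [8, 0, 0, 0, 1]]}}

```text
time: 43.75
tool_pos: [0.5288, 0.3287, 0.1452]
tool_rot: [0.528, 0.47, 0.528, -0.47]
contact_force: [-20.0, -6.7, 30.9]
gripper_width: 0.686
```

```bash
python3 -c "
from h import *
st();disc()"
```

```text
t 43.75 head 6.7 [0.5288 0.3287 0.1452] F [-20.   -6.7  30.9] M [-1.43  3.25  1.07] 0.6858431757169432
top 372 slope [ 0.015 -0.011] face z 0.1432 TCP [0.5288 0.3287 0.1452]
side 242 slope [ 0.018 -0.001] face z 0.1413 TCP [0.5288 0.3287 0.1452]
```

Pressing down also loads the wheel sideways, through the arm's compliance, and wedges it in the bore. I'll keep a moderate press and shift the command inward to null the side force, with a small dither.

>>> {"method": "play_rows", "body": {"plan": [[-4, -3, 1, 0, 1], [-4, -5.7, 1, 0.02, 1], [-4, -5.7, 1, -0.02, 1], [-4, -5.7, 1, 0, 1]]}}

```text
time: 44.35
tool_pos: [0.5286, 0.3283, 0.1455]
tool_rot: [0.53, 0.475, 0.525, -0.466]
contact_force: [5.8, 3.0, 7.0]
gripper_width: 0.686
```

```bash
python3 -c "
from h import *
st()"
```

```text
t 44.35 head 6.6 [0.5286 0.3283 0.1455] F [5.8 3.  7. ] M [ 0.47 -1.33  0.76] 0.6863578590864925
```

>>> {"method": "play_rows", "body": {"plan": [[0, 1.5, -0.5, -0.04, 1], [2, 1, -0.5, -0.07, 1], [4, 0.5, 0, -0.07, 1], [4, 0, 0, -0.05, 1], [4, 0, 0, -0.07, 1]]}}

```text
time: 44.98
tool_pos: [0.5274, 0.3284, 0.1444]
tool_rot: [0.546, 0.455, 0.542, -0.449]
contact_force: [-4.1, -0.1, 19.9]
gripper_width: 0.684
```

```bash
python3 -c "
from h import *
st()"
```

```text
t 44.98 head 10.6 [0.5274 0.3284 0.1444] F [-4.1 -0.1 19.9] M [-0.41  0.43  0.09] 0.6839131498084918
```

>>> {"method": "play_rows", "body": {"plan": [[2, -0.5, 0, 0.07, 1], [3, -1, 0, 0.13, 1], [4, -1.5, 0, 0.05, 1], [5, -2, 0, -0.05, 1], [5, -2, 0, 0.05, 1], [6, -2.5, 0, 0.13, 1], [6, -2.5, 0, 0.05, 1], [6, -2.5, 0, 0.05, 1]]}}

```text
time: 45.98
tool_pos: [0.5267, 0.3292, 0.1429]
tool_rot: [0.535, 0.471, 0.53, -0.46]
contact_force: [-7.9, -0.5, 32.2]
gripper_width: 0.685
```

```bash
python3 -c "
from h import *
st();disc()"
```

```text
t 45.98 head 7.7 [0.5267 0.3292 0.1429] F [-7.9 -0.5 32.2] M [-0.43  0.63 -0.14] 0.685109346098417
top 362 slope [ 0.036 -0.018] face z 0.1404 TCP [0.5267 0.3292 0.1429]
side 244 slope [ 0.037 -0.003] face z 0.1386 TCP [0.5267 0.3292 0.1429]
```

```bash
cat >> h.py <<'E'
from scipy.optimize import least_squares
def rim(c0,z,frames=None,h=.009):
    for n in('top','side'):
        f=frames[n] if frames else manip.grab_frame(n);P=cloud(f)
        m=(f['range_z']>0)&(np.hypot(P[...,0]-c0[0],P[...,1]-c0[1])<.1)&(abs(P[...,2]-z)<h)
        k,l,s,_=cv2.connectedComponentsWithStats(m.astype(np.uint8));i=1+np.argmax(s[1:,4])
        v,u=np.where(l==i);q=plane(f,u,v,z)[:,:2]
        hull=cv2.convexHull(np.float32(q*1000))[:,0]/1000.
        e=lambda p:np.hypot(hull[:,0]-p[0],hull[:,1]-p[1])-.0835
        r=least_squares(e,c0,loss='soft_l1',f_scale=.002);print(n,'rim centre',r.x.round(4),'res',np.abs(e(r.x)).mean().round(4),len(hull))
E
python3 - <<'E'
from h import *
import pickle
F={n:pickle.load(open(n+'2.pkl','rb')) for n in('top','side')}
print('flat on counter');rim((.52,-.112),.015,F)
print('now');rim((.527,.325),.157);st()
# flange centre, same method r=.042 
for n in F:
    f=F[n];P=cloud(f);m=(f['range_z']>0)&(np.hypot(P[...,0]-.527,P[...,1]-.321)<.06)&(abs(P[...,2]-.126)<.008)
    v,u=np.where(m);q=plane(f,u,v,.126)[:,:2];hull=cv2.convexHull(np.float32(q*1000))[:,0]/1000.
    e=lambda p:np.hypot(hull[:,0]-p[0],hull[:,1]-p[1])-.0415
    r=least_squares(e,(.527,.321),loss='soft_l1',f_scale=.002);print(n,'flange',r.x.round(4),np.abs(e(r.x)).mean().round(4))
E
```

```text
flat on counter
top rim centre [ 0.5184 -0.1122] res 0.0015 17
side rim centre [ 0.5216 -0.1115] res 0.0024 18
now
top rim centre [0.5265 0.3228] res 0.0028 26
side rim centre [0.5278 0.314 ] res 0.0024 16
t 46.17 head 7.6 [0.5267 0.3292 0.1429] F [-7.7 -0.1 32.4] M [-0.43  0.6  -0.11] 0.68573715286324
top flange [0.5242 0.3231] 0.0008
side flange [0.5276 0.3164] 0.0022
```

>>> {"method": "play_rows", "body": {"plan": [[-6, 1, 0, 0, 1], [-12, 2.5, 0, 0, 0.6], [-12, 2.5, 0, 0, 0], [-12, 2.5, 0, 0, -1], [-12, 2.5, 0, 0, -1]]}}

```text
time: 46.8
tool_pos: [0.5235, 0.3262, 0.1428]
tool_rot: [0.532, 0.465, 0.532, -0.466]
contact_force: [0.2, 0.3, 0.5]
gripper_width: 1.0
```

Run:
```python
from h import *
st();disc((.527,.3195));rim((.527,.325),.157);phase((.527,.3195))
to([.527,.3235,.2],None)
```

```text
t 46.8 head 7.7 [0.5235 0.3262 0.1428] F [0.2 0.3 0.5] M [ 0.02 -0.02 -0.02] 1.0003242805327999
top 361 slope [ 0.11  -0.034] face z 0.1397 TCP [0.5235 0.3262 0.1428]
side 249 slope [ 0.117 -0.022] face z 0.1375 TCP [0.5235 0.3262 0.1428]
top rim centre [0.5257 0.3226] res 0.0041 24
side rim centre [0.5336 0.3142] res 0.0036 15
top [12  1  0  0  0  0  0  0  0  0  0  0  0  0  0  0  0  0  9 13 12 16  1  0
  0  3 16 13 16  5  0  0  0  9 11 13]
webs at 60.763659799932924 amp 0.6098896748584871
side [ 6  2  0  1  0  2  4  0  0  0  0  3  2  3  5  0  0  0  3  5  8  8  3  0
  0  1 12 14 15  7  0  0  0 10 13  7]
webs at 61.6655921917928 amp 0.5925882283256836
from [0.5238 0.3266 0.1438] head 7.67 shift [-56.2   2.7   3.5] turn 0.0 w 1.0013607768312933 [ 0.44  0.08  1.69 -0.    1.36  0.3 ]
```

The released wheel hangs tilted, slope about 0.11 with the +x side up, like a ring caught on a post. I'll push the boss top down from above with part-open fingers, one at ±x, so it levels itself.

>>> {"method": "play_rows", "body": {"plan": [[-30, 0, 1, 0, -1], [-60, 0, 3, 0, -1], [-60, 0, 3, 0, -0.2], [-60, 0, 3, 0, -0.2], [-45, 0, 3, 0, -0.2], [-38, 0, 3, 0, -0.2], [-34, 0, 3, 0, -0.2], [-34, 0, 3, 0, -0.2]]}}

```text
time: 48.1
tool_pos: [0.5239, 0.3235, 0.1769]
tool_rot: [0.532, 0.465, 0.533, -0.466]
contact_force: [-0.2, -0.0, 0.1]
gripper_width: 0.602
```

Run:
```python
from h import *
st()
```

```text
t 48.1 head 7.7 [0.5239 0.3235 0.1769] F [-0.2 -0.   0.1] M [ 0.01  0.02 -0.06] 0.6021607627605912
```

>>> {"method": "play_rows", "body": {"plan": [[4, 0, 0, 0, -0.2], [8, 0, 0, 0, -0.2], [12, 0, 0, 0, -0.2], [12, 0, 0, 0, -0.2]]}}

```text
time: 48.6
tool_pos: [0.526, 0.3242, 0.1688]
tool_rot: [0.533, 0.467, 0.531, -0.464]
contact_force: [-0.8, -1.7, 6.8]
gripper_width: 0.601
```

Run:
```python
from h import *
st();t=tool()[0]
import h
h.tool_z=t
for n in('top','side'):
    f=manip.grab_frame(n);P=cloud(f);c=(.527,.3195);r=np.hypot(P[...,0]-c[0],P[...,1]-c[1])
    m=(f['range_z']>0)&(r<.075)&(r>.045)&(P[...,2]>.132)&(P[...,2]<.172);d=P[m]
    for _ in range(4):
        k=np.linalg.lstsq(np.c_[d[:,:2]-c,np.ones(len(d))],d[:,2],rcond=None)[0];e=np.c_[P[m][:,:2]-c,np.ones(m.sum())]@k-P[m][:,2];d=P[m][abs(e)<.006]
    print(n,len(d),k[:2].round(3),round(k[2]-.015,4))
```

```text
t 48.6 head 7.7 [0.526  0.3242 0.1688] F [-0.8 -1.7  6.8] M [-0.13 -0.09 -0.05] 0.6006697216694643
top 380 [ 0.09  -0.044] 0.1402
side 257 [ 0.093 -0.04 ] 0.1383
```

>>> {"method": "play_rows", "body": {"plan": [[4, 0, 0, 0, -0.2], [7, 0, 0, 0.03, -0.2], [9, 0, 0, -0.03, -0.2], [9, 0, 0, 0, -0.2]]}}

```text
time: 49.2
tool_pos: [0.5284, 0.326, 0.167]
tool_rot: [0.534, 0.47, 0.53, -0.461]
contact_force: [-6.5, -1.5, 25.1]
gripper_width: 0.599
```

```bash
cat >> h.py <<'E'
def disc2(c=(.527,.3195),lo=.132,hi=.172):
  for n in('top','side'):
    f=manip.grab_frame(n);P=cloud(f);r=np.hypot(P[...,0]-c[0],P[...,1]-c[1])
    m=(f['range_z']>0)&(r<.075)&(r>.045)&(P[...,2]>lo)&(P[...,2]<hi);d=P[m]
    for _ in range(4):
        k=np.linalg.lstsq(np.c_[d[:,:2]-c,np.ones(len(d))],d[:,2],rcond=None)[0];e=np.c_[P[m][:,:2]-c,np.ones(m.sum())]@k-P[m][:,2];d=P[m][abs(e)<.006]
    print(n,len(d),k[:2].round(3),'face',round(k[2]-.015,4))
E
python3 - <<'E'
from h import *
st();disc2()
E
```

```text
t 49.2 head 7.7 [0.5284 0.326  0.167 ] F [-6.5 -1.5 25.1] M [-0.12  0.56  0.03] 0.5986073396301312
top 365 [ 0.039 -0.079] face 0.1406
side 235 [ 0.04  -0.073] face 0.1385
```

Evidence: the wheel creeps, stays blocked on the side toward about -20°, and the hub is at its 2 N·m slip torque. That means the master spline is wedged in a narrow groove at about -23°, with my wheel two indexes off. I'll regrip, lift off and turn -120°.

>>> {"method": "play_rows", "body": {"plan": [[-14, 3, 1, 0, -1], [-14, 3, 1, 0, -1], [0, 3, 1, 0, -1], [10, 3, 1, 0, -1], [10, 3, 1, 0, 0.5], [10, 3, 1, 0, 1], [10, 3, 1, 0, 1], [10, 3, 1, 0, 1]]}}

```text
time: 50.3
tool_pos: [0.5249, 0.3227, 0.146]
tool_rot: [0.531, 0.463, 0.534, -0.467]
contact_force: [-5.5, -1.3, 1.8]
gripper_width: 0.686
```

>>> {"method": "play_rows", "body": {"plan": [[-8, 0, 0, 0, 1], [-20, 0, 0, 0, 1], [-32, 0, 0, 0, 1], [-32, 0, 0, 0.18, 1], [-32, 0, 0, 0.36, 1], [-32, 0, 0, 0.54, 1], [-32, 0, 0, 0.72, 1], [-32, 0, 0, 0.9, 1]]}}

```text
time: 51.3
tool_pos: [0.5271, 0.3229, 0.1781]
tool_rot: [-0.275, -0.651, -0.275, 0.652]
contact_force: [0.1, -0.7, -4.3]
gripper_width: 0.675
```

Run:
```python
from h import *
st();disc2(lo=.16,hi=.21);phase((.527,.3195));rim((.527,.32),tool()[0][2]+.011)
```

```text
t 51.3 head -44.2 [0.5271 0.3229 0.1781] F [ 0.1 -0.7 -4.3] M [-0.03  0.07 -0.03] 0.6752476831026614
top 288 [ 0.033 -0.031] face 0.1693
side 248 [ 0.032 -0.033] face 0.1671
top [10 18  2  0  0  0  0  0  1  1  1  0  0  0  0  0  0  0  0  0  1  9 14 15
  7  0  0  0 13 16 18 15  2  0  0  0]
webs at 13.223411221460642 amp 0.6813381965282839
side [ 9  6  7  3  1  0  0  0  0  0  0  0  1  3  5  6  3  0  0  0  0  5  7 11
  8  0  0  0  9 12 10  9  4  0  2 10]
webs at 12.187302185231449 amp 0.501469917375292
top rim centre [0.5309 0.3221] res 0.0116 18
side rim centre [0.5342 0.3075] res 0.0061 12
```

>>> {"method": "play_rows", "body": {"plan": [[0, 0, 0, 0.18, 1], [0, 0, 0, 0.36, 1], [0, 0, 0, 0.54, 1], [0, 0, 0, 0.72, 1], [0, 0, 0, 0.9, 1], [3, 0, 0, 1.08, 1], [6, 0, 0, 1.2, 1], [10, 0, 0, 1.2, 1]]}}

```text
time: 52.6
tool_pos: [0.5279, 0.3254, 0.1727]
tool_rot: [-0.14, 0.694, -0.136, -0.693]
contact_force: [-4.7, 3.2, 9.3]
gripper_width: 0.679
```

>>> {"method": "play_rows", "body": {"plan": [[4, 0, 0, 0, 1], [8, 0, 0, 0, 1], [12, 0, 0, 0, 1], [15, 0, 0, 0, 1], [15, 0, 0, 0, 1]]}}

```text
time: 53.22
tool_pos: [0.5263, 0.3271, 0.1559]
tool_rot: [0.141, -0.692, 0.135, 0.695]
contact_force: [-6.4, 9.0, 1.5]
gripper_width: 0.675
```

Run:
```python
from h import *
st()
```

```text
t 53.23 head -112.5 [0.5263 0.3271 0.1559] F [-6.4  9.   1.5] M [ 1.74  1.19 -0.03] 0.6750665821233872
```

>>> {"method": "play_rows", "body": {"plan": [[2, -2, 3, 0, 1], [6, -2, 3, 0, 1], [10, -2, 3, 0, 1], [14, -2, 3, 0, 1], [14, -2, 3, 0, 1]]}}

```text
time: 53.85
tool_pos: [0.5246, 0.3275, 0.1397]
tool_rot: [0.14, -0.693, 0.138, 0.694]
contact_force: [-4.0, 6.1, -2.7]
gripper_width: 0.676
```

Run:
```python
from h import *
st();disc2(lo=.128,hi=.175)
```

```text
t 53.85 head -112.6 [0.5246 0.3275 0.1397] F [-4.   6.1 -2.7] M [1.11 0.77 0.04] 0.676307939833514
top 344 [-0.089 -0.03 ] face 0.1298
side 256 [-0.09  -0.009] face 0.1288
```

It slides freely now. Finish the descent and let go.

>>> {"method": "play_rows", "body": {"plan": [[2, -1.5, 2, 0, 1], [4, -1.5, 2, 0, 1], [6, -1.5, 2, 0, 1], [6, -1.5, 2, 0, 1], [6, -1.5, 2, 0, 0.2], [6, -1.5, 2, 0, -1], [6, -1.5, 2, 0, -1], [6, -1.5, 2, 0, -1]]}}

```text
time: 54.95
tool_pos: [0.5244, 0.3279, 0.1336]
tool_rot: [-0.139, 0.693, -0.139, -0.693]
contact_force: [-0.6, -0.3, -0.2]
gripper_width: 1.001
```

Run:
```python
from h import *
st();disc2(lo=.125,hi=.165);phase((.526,.32))
```

```text
t 54.95 head -112.7 [0.5244 0.3279 0.1336] F [-0.6 -0.3 -0.2] M [-0.02 -0.01  0.01] 1.001155362001102
top 355 [-0.004  0.017] face 0.1263
side 268 [ 0.002 -0.001] face 0.1236
top [17 14  6  0  0  0  0  0  0 11  0  0  0  0  0  0  0  0  0  0  1 11 16 19
 11  0  0  1 13 15 13 15  1  0  0  3]
webs at 13.567594796478247 amp 0.6476317672243804
side [ 6  8  7  2  0  0  0  0  0  0  0  0  1  5  4  8  8  4  0  0  0  4  9  8
  8  0  0  0  6 14 11 10  2  0  0  7]
webs at 13.818645527871492 amp 0.5587163653307865
```

>>> {"method": "play_rows", "body": {"plan": [[-20, 0, 0, 0, -1], [-60, 0, 0, 0, -1], [-110, 0, 0, 0, -1], [-160, 0, 0, 0, -1], [-190, 50, 0, 0, -1], [-190, 110, 0, 0, -1], [-190, 170, 0, 0, -1], [-190, 200, 0, 0, -1]]}}

```text
time: 56.15
tool_pos: [0.4463, 0.1418, 0.326]
tool_rot: [-0.14, 0.694, -0.139, -0.692]
contact_force: [0.8, -0.6, 0.1]
gripper_width: 1.003
```

Run:
```python
from h import *
import pickle
st();disc2((.526,.32),lo=.125,hi=.165);rim((.526,.32),.141)
f=manip.grab_frame('side');P=cloud(f);g=pickle.load(open('side0.pkl','rb'));Q=cloud(g)
b=P[(f['range_z']>0)&(np.hypot(P[...,0]-.526,P[...,1]-.32)<.045)&(P[...,2]>.165)&(P[...,2]<.185)];print('boss top z',np.median(b[:,2]),len(b))
for n,x,y in(('seven',.55,-.345),('jarA',.7249,-.1278),('bottle',.49,-.572)):
    for A,fr in((Q,g),(P,f)):
        m=(fr['range_z']>0)&(np.hypot(A[...,0]-x,A[...,1]-y)<.045)&(A[...,2]>.08);print(n,m.sum(),A[m].mean(0).round(3))
```

```text
t 56.15 head -112.7 [0.4463 0.1418 0.326 ] F [ 0.8 -0.6  0.1] M [ 0.   -0.03 -0.03] 1.003115374541913
top 128 [-0.04   0.015] face 0.1243
side 264 [0.    0.004] face 0.1239
top rim centre [0.5295 0.3174] res 0.007 13
side rim centre [0.5268 0.3091] res 0.004 14
boss top z 0.1715263007194261 101
seven 320 [ 0.563 -0.358  0.129]
seven 318 [ 0.563 -0.358  0.129]
jarA 204 [ 0.731 -0.115  0.098]
jarA 194 [ 0.731 -0.114  0.099]
bottle 369 [ 0.492 -0.565  0.113]
bottle 368 [ 0.493 -0.565  0.113]
```

```bash
python3 -c "
from h import *
manip.job_done();st()"
```

```text
the job is handed in; nothing more can be done
the job is handed in; nothing more can be done
```

The five-pocket wheel is on the capper's drive hub, level and let go, and I handed the job in at about 56 s of the 72 s allowed. No verdict was reported.

**What I did:** I took the wheel out of the rack by the sides of its top web, tilted it about its feet and laid it flat, boss up. I then took it by the boss and fitted it on the hub.

**Last checks:**
- **Seat:** the side view gave a disc slope of 0.004 or less and the flat face at 0.124 m, against 0.126 m nominal. That camera reads about 2 mm low.
- **Top view after retreat:** it gave a slope of 0.04, but part of the disc was hidden. Just before, with more of the disc visible, it gave 0.017 and 0.126 m.
- **Boss top:** it read 0.1715 m against 0.176 m expected. This is lower than the bias alone explains; part of the measured area was probably the hub nose.
- **Centring:** the rim-centre measurements were poor, with 4–7 mm residuals and the two views disagreeing. I rely instead on the wheel sliding freely down to the flange, which only the right groove position should allow.
- **Other objects:** the seven-pocket wheel, one jar and the bottle have not moved. I did not check the second jar separately.

**What went wrong on the way:**
- The first grasp closed above the web.
- My first reading of the hub's angle was wrong. The wheel jammed two spline positions off, and I probably turned the hub about 30° while searching. I lifted it off, turned it 120° and it then slid on.

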